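Clear a carver's bench: tools into the block, wedges into the box

ROBOT

A 6-joint arm with a two-finger parallel gripper is mounted at the origin on the work surface. World frame = base frame: x ahead of the robot, y to its left, z up, the work surface at z = 0. Lengths are in m, angles in rad, forces in N, time in s.
With the tool pointing down it reaches from about 0.325 to 0.9 m from the base axis. Payload 3.5 kg.
Tool frame: the origin (TCP) lies at the very end of the fingers, on their centre line; the grasp point (between the pads) lies behind it (pinch_z is the z of the grasp point in the tool frame, in m); z points along the fingers, y is the line along which they close (so a half turn about z gives the same grasp; the last joint's range is limited). The gripper opens to 85 mm and grips with 20 to 120 N. Pads are 22 mm wide; open, the fingers measure 114 mm over their backs; the gripper's body (76 mm by 85 mm) begins 54 mm behind the grasp point. The pads swing forward as they close: fully open they stand 13 mm farther back than shut.
Start: joints at [-1.21, 0.276, -0.026, 1.268, 0, 1.467], TCP at [0.28, -0.559, 0.231] pointing down, gripper open.
Joint ranges: [-3.12, 3.12], [-0.85, 1.88], [-1.08, 1.24], [-1.95, 2.15], [-1.57, 1.53], [-3.14, 3.14]. Speed limits (rad/s): [2.57, 2.57, 3.14, 3.14, 3.14, 3.14].

INTERFACE

Orientations are given as a unit quaternion [w, x, y, z].
In Python, from bench import * gives the robot as it stands.
- The arm moves only by the tool carry_out, never from a script. Its argument "motion" is one flat list of numbers, 7 for each row, row after row: the turn, a rotation vector about the tool's x, y, z in degrees, then the shift along the tool's x, y, z in mm, then the finger opening in mm, from 0 to 85.4. In form: [rx, ry, rz, x, y, z, claw, rx, ry, rz, x, y, z, claw, ...]. A call has 1 to 20 rows; each row is the pose to reach, as a shift and turn from the pose commanded when the call began, along the tool's axes at that moment; what a row does not reach only later rows make up. A row lasts 1/10 s, in which the tool goes at most 50 mm and 8.59 degrees, less where a joint would pass 70% of its speed; a pose out of reach is approached as far as the arm can. A call with a gripper value outside its range is refused whole. The fingers move at their own pace and stop on an object; the grip force is fixed at half the most. Time passes only in rows, so rows that repeat a pose let the fingers close. It gives the time, the measured TCP pose, the force, the opening and the grip force at its end, in the units of the state.
- sense(): the state, without advancing time (a new reading comes with each control period).
- camera(name): name is "side" or "top" or "wrist"; returns the picture (480x640x3 uint8, red, green, blue); there is no depth.
- calibration(name): a dict with "fx", "fy", "cx", "cy" (pixels), "R" (3x3) and "t" (3): a world point X has camera coordinates R X + t; the wrist camera has in their place "tool_from_camera" (4x4, takes a point from camera to tool coordinates, whose origin is the TCP and whose axes are the flange's). Camera axes: x right, y down, z forward; pixel columns grow to the right and rows downward; lengths in m; the calibration is good to about 2 mm. A picture is of the moment at which its call begins: read the wrist's pose just before it. calibration takes no time and is no camera call.
- finish_job(): hands the job in; it is judged then, once.
The state is a dict: "clock": time; "q": joint angles; "qvel": joint speeds; "joint_efforts": joint torques, N m; "ee_pos": TCP position; "tool_rot": TCP orientation; "ft_force": force on the tool from outside, world axes, zero at the start; "wrist_torque": the same for the moment, N m; "finger_gap": finger opening in m; "gripper_force": force on a finger pad.
Only numpy, scipy, OpenCV 4.12 (cv2) and the standard library are available. Lean on these libraries where they do the work, as an engineer would, in place of code of your own. Each camera call takes 0.05 s, during which the arm holds its last target. There are 200 camera calls.

TASK

Clear up the carving bench. Sharp tools first: stand every carving tool that lies loose on the bench top (not those in the long side tray) in a free hole of the tool block, handle down and right home in the hole, cutting edge up. Only when they are all put away, drop the clamping wedges into the open plywood box, and leave everything else where it is.

Things in the scene. Friction and masses are not known exactly. Their poses are not given: they have to be found in the camera images.
- gouge1: carving tool 200 mm long, 0.12 kg (may be absent: None): pale wood octagonal handle 120 mm long, 26 mm across flats, then ferrule, slim steel shank, a flat 16 mm chisel edge. Origin on its axis 100 mm from the butt, near the balance point. x runs from butt to edge. Lying, its axis is level, 13 mm up; at first the edge points away from the robot (+-0.3 rad)
- gouge2: carving tool 200 mm long, 0.12 kg (may be absent: None): mid-brown wood octagonal handle 120 mm long, 26 mm across flats, then ferrule, slim steel shank, a hollow-swept 14 mm gouge edge. Origin on its axis 100 mm from the butt, near the balance point. x runs from butt to edge. Lying, its axis is level, 13 mm up; at first the edge points away from the robot (+-0.3 rad)
- gouge3: carving tool 200 mm long, 0.12 kg (may be absent: None): dark wood octagonal handle 120 mm long, 26 mm across flats, then ferrule, slim steel shank, a V-shaped 12 mm edge. Origin on its axis 100 mm from the butt, near the balance point. x runs from butt to edge. Lying, its axis is level, 13 mm up; at first the edge points away from the robot (+-0.3 rad)
- gouge4: carving tool 200 mm long, 0.12 kg (may be absent: None): pale wood octagonal handle 120 mm long, 26 mm across flats, then ferrule, slim steel shank, a hollow-swept 14 mm gouge edge. Origin on its axis 100 mm from the butt, near the balance point. x runs from butt to edge. Lying, its axis is level, 13 mm up; at first the edge points away from the robot (+-0.3 rad)
- wedge1: hardwood clamping wedge (may be absent: None), a plain block 100 mm long, 32 mm wide (parallel sides, y axis), its top tapering from 24 mm high at its -x end to 11 mm at +x; 0.06 kg. Origin at the centre of its flat underside, z up while it lies on it, x along its length
- wedge2: hardwood clamping wedge (may be absent: None), a plain block 100 mm long, 32 mm wide (parallel sides, y axis), its top tapering from 24 mm high at its -x end to 11 mm at +x; 0.06 kg. Origin at the centre of its flat underside, z up while it lies on it, x along its length
- wedge3: hardwood clamping wedge (may be absent: None), a plain block 100 mm long, 32 mm wide (parallel sides, y axis), its top tapering from 24 mm high at its -x end to 11 mm at +x; 0.06 kg. Origin at the centre of its flat underside, z up while it lies on it, x along its length
- block: tool block: pale wood, fixed, 80 (x) by 410 (y) by 75 mm high; five upright holes in a row in its top at x = 0, y = -160, -80, 0, 80 and 160 mm, each 36 mm wide (4 mm chamfer) and 60 mm deep, floor 15 mm above the bench. One tool a hole, a loose fit, leaning up to about 13 degrees. The hole at +160 is taken by parked. Origin: centre of the underside. Its place and yaw vary
- wedgebox: open-topped plywood box fixed on the bench, 170 mm (x) by 140 mm (y) outside, 50 mm high, walls and floor 8 mm thick, for the wedges; it is at the left or the right end of the work area. Origin: centre of the underside
- parked: a carving tool like the others, with a 20 mm flat edge, already standing edge up in the block's hole at y = +160 mm; stays there. Origin at the butt of its handle, z along the tool towards the edge (200 mm)
- brush: bench brush 170 mm long lying among the tools; stays. Origin: centre of its underside, x along its length
- mallet: round carver's mallet standing on its head, head 88 mm across, 245 mm tall with the handle up; stays. Origin: centre of the underside
- panel: brown carved wooden panel 110 x 190 x 28 mm lying beyond the tool block; stays. Origin: centre of the underside
- tin: round metal tin 70 mm across, 55 mm high; stays. Origin: centre of the underside
Mind the look-alikes: they are no part of the job. Leave any red look-alike of the gouge2 alone. What is shaped like the wedge3 but black is not meant.

How it is judged:
On the way, in this order (a step that is already met when the one before it is completed fails the run):
1. every carving tool stands handle down in a hole of the block, with no wedge put in the box yet (z of each of gouge1, gouge2, gouge3, gouge4 in the frame of block below 0.135 m and angle between each of gouge1, gouge2, gouge3, gouge4's own x axis and vertical below 0.3 rad and x of gouge1 in the frame of block between -0.03 and 0.03 m and y of gouge1 in the frame of block between -0.19 and 0.19 m and x of gouge2 in the frame of block between -0.03 and 0.03 m and y of gouge2 in the frame of block between -0.19 and 0.19 m and x of gouge3 in the frame of block between -0.03 and 0.03 m and y of gouge3 in the frame of block between -0.19 and 0.19 m and x of gouge4 in the frame of block between -0.03 and 0.03 m and y of gouge4 in the frame of block between -0.19 and 0.19 m and not (x of wedge1 in the frame of wedgebox between -0.08 and 0.08 m and y of wedge1 in the frame of wedgebox between -0.065 and 0.065 m and z of wedge1 in the frame of wedgebox below 0.06 m) and not (x of wedge2 in the frame of wedgebox between -0.08 and 0.08 m and y of wedge2 in the frame of wedgebox between -0.065 and 0.065 m and z of wedge2 in the frame of wedgebox below 0.06 m) and not (x of wedge3 in the frame of wedgebox between -0.08 and 0.08 m and y of wedge3 in the frame of wedgebox between -0.065 and 0.065 m and z of wedge3 in the frame of wedgebox below 0.06 m)), for 0.2 s.
2. every wedge lies in the box (x of wedge1 in the frame of wedgebox between -0.08 and 0.08 m and y of wedge1 in the frame of wedgebox between -0.065 and 0.065 m and z of each of wedge1, wedge2, wedge3 in the frame of wedgebox below 0.06 m and x of wedge2 in the frame of wedgebox between -0.08 and 0.08 m and y of wedge2 in the frame of wedgebox between -0.065 and 0.065 m and x of wedge3 in the frame of wedgebox between -0.08 and 0.08 m and y of wedge3 in the frame of wedgebox between -0.065 and 0.065 m), for 0.2 s.
At the end, for the whole second after the job is handed in: Every carving tool present stands in a hole of the block with its butt within 20 mm of the hole's floor and its edge up, within 0.3 rad of vertical; every wedge present lies inside the box, the middle of its underside within the walls and less than 60 mm above the bench; all are at rest and let go (all of step 2 and z of each of gouge1, gouge2, gouge3, gouge4 in the frame of block below 0.135 m and angle between each of gouge1, gouge2, gouge3, gouge4's own x axis and vertical below 0.3 rad and x of gouge1 in the frame of block between -0.03 and 0.03 m and y of gouge1 in the frame of block between -0.19 and 0.19 m and x of gouge2 in the frame of block between -0.03 and 0.03 m and y of gouge2 in the frame of block between -0.19 and 0.19 m and x of gouge3 in the frame of block between -0.03 and 0.03 m and y of gouge3 in the frame of block between -0.19 and 0.19 m and x of gouge4 in the frame of block between -0.03 and 0.03 m and y of gouge4 in the frame of block between -0.19 and 0.19 m and linear speed of each of gouge1, gouge2, gouge3, gouge4, wedge1, wedge2, wedge3 below 0.02 m/s); the robot touches nothing.
It fails at once if something that should stay was moved by more than 50 mm (distance of any of parked, brush, mallet, panel, tin from where it was at the start of the episode above 0.05 m).
Of gouge1, gouge2, gouge3, gouge4 only 3 to 4 are there at a start; the rules pass over those that are not, and their reading is None.
Of wedge1, wedge2, wedge3 only 2 to 3 are there at a start; the rules pass over those that are not, and their reading is None.
At some moment in a run one of gouge1, gouge2, gouge3, gouge4, wedge1 may be knocked a few centimetres aside while the robot is not near it.
Once in a run the grip may slacken for a moment while it holds something.
It also fails if it takes over 210 s, if anything falls off the work surface, if the arm or the gripper's body presses on something with over 40 N, if the wrist force passes 120 N, or if a joint passes its speed limit or range.

## Working session

There is one attempt and no reset: what is moved stays moved. The work goes in short steps, Python scripts to look and compute and a tool call to move; the robot and the scene stay as the last step left them, time stands still between calls to the robot, and variables do not carry over. Pictures are saved under pics/ and viewed, at most 14 in all, crops included, and the job is handed in when it is done.

Besides the shell and the picture viewer there is one more tool, called after "Emit:" by a JSON object that holds its "fn" and its "kwargs", one argument or row to a line. carry_out: Moves the arm, as the interface text tells. Its arguments: {"type":"object","properties":{"motion":{"type":"array"}},"required":["motion"]}

```bash
ls; mkdir -p pics
python3 - <<'E'
from bench import *
import cv2,json
s=sense();print(s)
for n in ["top","side"]:
    im=camera(n);cv2.imwrite(f"pics/{n}0.png",im[:,:,::-1])
for n in ["top","side","wrist"]:
    print(n,calibration(n))
E
```

```text
pics
{'clock': 0.0, 'q': array([-1.21042600e+00,  2.77144859e-01, -2.79207832e-02,  1.26799195e+00,
       -1.74719902e-05,  1.46740140e+00]), 'qvel': array([0.00104649, 0.00032381, 0.00042493, 0.00100968, 0.00053656,
       0.00111571]), 'joint_efforts': array([ 9.79913129e-04, -4.45506942e+01,  2.95201492e+01,  1.62866543e-02,
       -1.53925098e-04,  2.44253769e-06]), 'ee_pos': array([ 0.27928182, -0.55824162,  0.23013354]), 'tool_rot': array([-1.12019296e-03,  9.73234849e-01,  2.29810030e-01, -1.53536940e-04]), 'ft_force': array([-0.51909585, -0.4217546 ,  0.24727584]), 'wrist_torque': array([0.02222484, 0.01961733, 0.00333193]), 'gripper_force': 0.0, 'finger_gap': 0.08510237600998952}
top {'fx': 514.1425243337941, 'fy': 514.1425243337941, 'cx': 325.8876337591947, 'cy': 236.94996027202984, 'R': array([[ 0.01565794, -0.99976976,  0.01467193],
       [-0.98980024, -0.01757651, -0.14137381],
       [ 0.14159914, -0.01230866, -0.98984755]]), 't': array([0.04599082, 0.54420638, 1.21162213])}
side {'fx': 470.2962668612865, 'fy': 470.2962668612865, 'cx': 317.8636660349908, 'cy': 239.76223553792983, 'R': array([[-0.83997949, -0.54261476, -0.00191998],
       [-0.36449923,  0.56686687, -0.73878431],
       [ 0.40196365, -0.61986383, -0.67393921]]), 't': array([0.4658013 , 0.18119993, 1.0900191 ])}
wrist {'fx': 396.5921599363026, 'fy': 396.5921599363026, 'cx': 321.38970794895096, 'cy': 245.14216557900016, 'tool_from_camera': array([[ 4.21554740e-04, -9.65623831e-01, -2.59943144e-01,
         6.48689524e-02],
       [ 9.99999461e-01,  1.60341705e-04,  1.02608877e-03,
         5.90584028e-04],
       [-9.49136040e-04, -2.59943437e-01,  9.65623378e-01,
        -1.44383308e-01],
       [ 0.00000000e+00,  0.00000000e+00,  0.00000000e+00,
         1.00000000e+00]])}
```

View pics/top0.png

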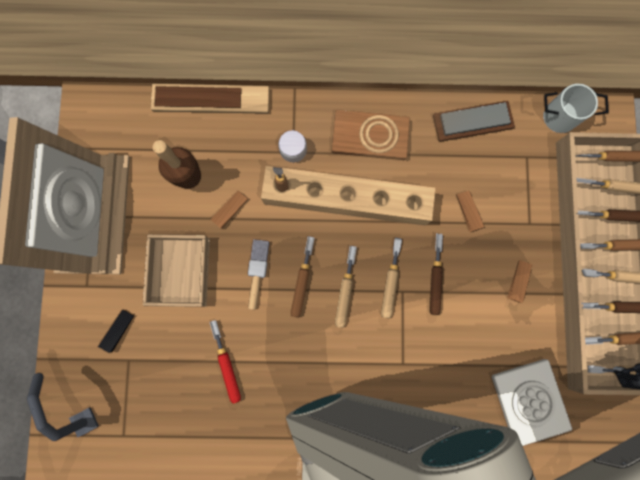

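View pics/side0.png

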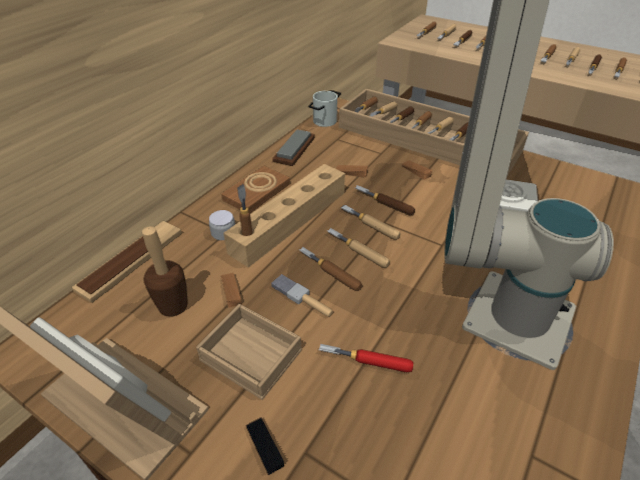

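The top view shows four loose tools: brown (303,277), pale (346,286), pale (393,278) and dark (437,274). There are three wedges at (230,210), (470,211) and (520,280), and the box is at (176,270). The free holes are at (315,190), (348,194), (381,198) and (414,202). The red tool (226,362) and the black wedge (116,331) are look-alikes, and the brush is at (258,272). I'll confirm this in one enlarged crop.

```bash
cat > h.py <<'E'
from bench import *
import cv2, numpy as np
from scipy.spatial.transform import Rotation as Ro
def ray(name,uv,pose=None):
    c=calibration(name); d=np.array([(uv[0]-c['cx'])/c['fx'],(uv[1]-c['cy'])/c['fy'],1.])
    if name=='wrist':
        T=c['tool_from_camera']; R,p=pose
        return R@T[:3,:3]@d, R@T[:3,3]+p
    return c['R'].T@d, -c['R'].T@c['t']
def onplane(name,uv,z,pose=None):
    d,o=ray(name,uv,pose); return o+d*(z-o[2])/d[2]
def tcp():
    s=sense(); q=s['tool_rot']; return Ro.from_quat([q[1],q[2],q[3],q[0]]).as_matrix(), s['ee_pos']
def proj(name,X):
    c=calibration(name); p=c['R']@np.asarray(X)+c['t']; return p[0]/p[2]*c['fx']+c['cx'],p[1]/p[2]*c['fy']+c['cy']
E
python3 - <<'E'
import cv2
im=cv2.imread('pics/top0.png')
cv2.imwrite('pics/topcrop.png',cv2.resize(im[155:335,205:545],None,fx=2.35,fy=2.35,interpolation=cv2.INTER_CUBIC))
E
```

```text
(no output)
```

View pics/topcrop.png

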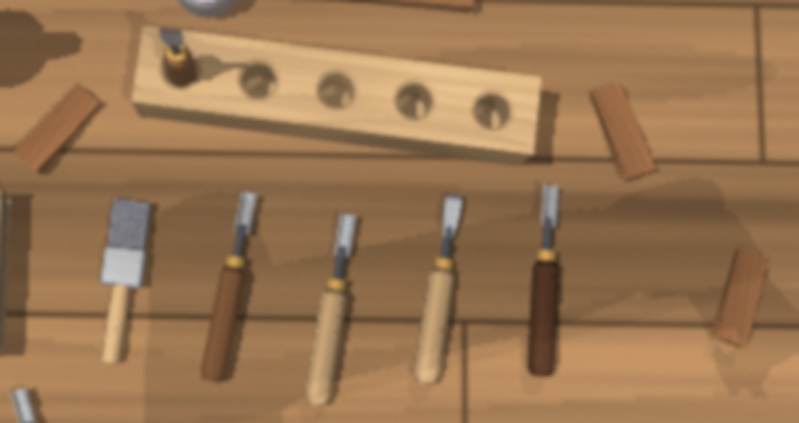

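The crop confirms brown, pale, pale and dark loose gouges between the brush (crop 127,280) and three brown wedges at crop (58,130), (622,131) and (740,297). Nothing red or black is among them. The four free holes are at crop (258,81), (336,91), (414,101) and (492,111).

```bash
cat > m.py <<'E'
from h import *
f=lambda p:(205+p[0]/2.35-0.3,155+p[1]/2.35-0.3)
np.set_printoptions(precision=4,suppress=True)
for n,b,e in [('A',(215,380),(248,192)),('B',(320,404),(347,214)),('C',(428,381),(453,196)),('D',(541,374),(550,185))]:
    B=onplane('top',f(b),.013);E=onplane('top',f(e),.013);d=E-B
    print(n,B[:2],E[:2],'len',np.linalg.norm(d),'yaw',np.arctan2(d[1],d[0]), 'mid',(B+E)[:2]/2, 'side mid px',proj('side',(B+E)/2))
H=np.array([onplane('top',f(p),.075) for p in [(258,81),(336,91),(414,101),(492,111)]])
print('holes',H[:,:2],np.linalg.norm(np.diff(H,axis=0),axis=1),'dir',(H[0]-H[3])[:2]/np.linalg.norm(H[0]-H[3]))
for h in H: print('side',proj('side',h))
print('block corners',[onplane('top',f(p),.075)[:2] for p in [(143,26),(541,76),(533,157),(133,103)]])
for p in [(148,237),(205,237),(203,305),(146,304)]: print('box',onplane('top',p,.05)[:2])
# wedges, hardwood colour
im=cv2.imread('pics/top0.png')
for c in [(230,210),(470,211),(520,280)]:
    print(im[c[1]-1:c[1]+2,c[0]-1:c[0]+2].mean((0,1)), im[c[1]-18,c[0]-18],im[c[1]+18,c[0]+18], onplane('top',c,.015)[:2])
E
python3 m.py
```

```text
A [0.3511 0.1237] [0.5477 0.0936] len 0.19888287861574758 yaw -0.1520669748641903 mid [0.4494 0.1087] side mid px (np.float64(329.4170603604078), np.float64(267.08597946122535))
B [0.3283 0.015 ] [ 0.5261 -0.0111] len 0.19950927359991014 yaw -0.13165508034420165 mid [0.4272 0.0019] side mid px (np.float64(357.64011539320313), np.float64(246.1426644298243))
C [ 0.3535 -0.0965] [ 0.5472 -0.1232] len 0.19560824735675486 yaw -0.13693380437004968 mid [ 0.4504 -0.1098] side mid px (np.float64(369.85548119006285), np.float64(220.3862384973468))
D [ 0.3625 -0.2138] [ 0.5609 -0.2263] len 0.19878167550372983 yaw -0.06255958217284328 mid [ 0.4617 -0.22  ] side mid px (np.float64(384.02145118057115), np.float64(199.06976287708105))
holes [[ 0.653   0.0846]
 [ 0.6441  0.0051]
 [ 0.6352 -0.0743]
 [ 0.6263 -0.1537]] [0.08   0.0799 0.0799] dir [0.1111 0.9938]
side (np.float64(269.41405696875944), np.float64(215.57161870540747))
side (np.float64(289.4922956049186), np.float64(201.24309092041904))
side (np.float64(308.19398732523507), np.float64(187.89691477933786))
side (np.float64(325.6560025923266), np.float64(175.43541477077557))
block corners [array([0.7083, 0.2032]), array([ 0.6637, -0.2042]), array([ 0.5796, -0.1949]), array([0.6277, 0.2107])]
box [0.534  0.4814]
box [0.5364 0.3453]
box [0.3747 0.3421]
box [0.3749 0.4758]
[ 70.8889 107.4444 156.1111] [ 87 128 169] [ 76 112 148] [0.6102 0.2945]
[ 68.5556 105.1111 152.7778] [ 82 120 159] [ 78 114 152] [ 0.6188 -0.3052]
[ 63.8889  97.5556 142.4444] [ 64  94 124] [ 81 119 160] [ 0.4482 -0.4246]
```

```bash
cat >> h.py <<'E'
np.set_printoptions(precision=4,suppress=True)
def tool(az,pitch):
    "closing line level; pitch 90=fingers down, 0=fingers level along azimuth az"
    r=np.array([np.cos(az),np.sin(az),0]);u=np.array([0,0,1.]);c,s=np.cos(np.radians(pitch)),np.sin(np.radians(pitch))
    z=c*r-s*u; x=-s*r-c*u; return np.c_[x,np.cross(z,x),z]
def go(label,az,pitch,p):
    R,t=tcp(); print(label,'rot',np.degrees(Ro.from_matrix(R.T@tool(az,pitch)).as_rotvec()).round(1),'shift',(1000*R.T@(np.array(p)-t)).round(1))
E
python3 - <<'E'
from h import *
import bench
print([n for n in dir(bench) if 'pinch' in n.lower() or not n.startswith('_')])
go('above D',-.063,90,(.4617,-.220,.15))
E
```

```text
['PlanningError', 'calibration', 'camera', 'finish_job', 'pinch_z', 'sense']
above D rot [  -0.    -0.2 -149.8] shift [ 314.4 -220.8   80.8]
```

Emit:
{"fn": "carry_out", "kwargs": {
  "motion": [0,0,-40,60,-40,15,70,0,0,-75,160,-110,40,70,0,0,-110,240,-170,60,70,0,0,-150,314,-221,81,70,0,0,-150,314,-221,81,70,0,0,-150,314,-221,81,70,0,0,-150,314,-221,81,70,0,0,-150,314,-221,81,70,0,0,-150,314,-221,81,70,0,0,-150,314,-221,81,70,0,0,-150,314,-221,81,70,0,0,-150,314,-221,81,70,0,0,-150,314,-221,81,70,0,0,-150,314,-221,81,70,0,0,-150,314,-221,81,70,0,0,-150,314,-221,81,70,0,0,-150,314,-221,81,70,0,0,-150,314,-221,81,70,0,0,-150,314,-221,81,70,0,0,-150,314,-221,81,70]
}}

```text
clock: 2.1
ee_pos: [0.4613, -0.2207, 0.15]
tool_rot: [-0.0, 0.031, 1.0, 0.0]
ft_force: [0.1, -0.4, 0.2]
finger_gap: 0.0699
gripper_force: 0.0
```

Run:
```python
from h import *
import bench
print(bench.pinch_z, sense()['q'],sense()['ee_pos'],tcp()[0])
cv2.imwrite('pics/w1.png',camera('wrist')[:,:,::-1])
go('D low',-.063,90,(.4617,-.220,.003))
```

```text
-0.0187 [-0.5727  0.1358 -0.3806  1.0551  0.     -0.5114] [ 0.4613 -0.2207  0.15  ] [[-0.9981  0.0613 -0.0006]
 [ 0.0613  0.9981  0.0004]
 [ 0.0006  0.0004 -1.    ]]
D low rot [ 0.  -0.   0.1] shift [ -0.4   0.7 147.1]
```

View pics/w1.png

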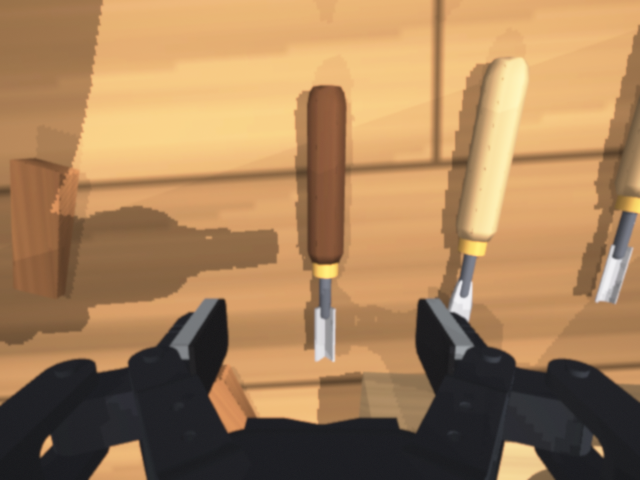

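The wrist view shows the dark V tool (325,220) centred between the open pads (225,330) and (420,330), and its direction is correct. Now I descend, close and lift a little.

Emit:
{"fn": "carry_out", "kwargs": {
  "motion": [0,0,0,0,1,40,60,0,0,0,0,1,80,60,0,0,0,0,1,115,60,0,0,0,0,1,135,60,0,0,0,0,1,145,60,0,0,0,0,1,148,60,0,0,0,0,1,148,15,0,0,0,0,1,148,15,0,0,0,0,1,148,15,0,0,0,0,1,148,15,0,0,0,0,1,148,15,0,0,0,0,1,148,15,0,0,0,0,1,148,15,0,0,0,0,1,148,15,0,0,0,0,1,140,15,0,0,0,0,1,120,15,0,0,0,0,1,90,15,0,0,0,0,1,60,15,0,0,0,0,1,60,15,0,0,0,0,1,60,15]
}}

```text
clock: 4.15
ee_pos: [0.462, -0.2202, 0.0912]
tool_rot: [0.001, 0.03, 1.0, -0.001]
ft_force: [-0.1, -0.3, -1.4]
finger_gap: 0.0241
gripper_force: 59.1
```

Run:
```python
from h import *
cv2.imwrite('pics/w2.png',cv2.resize(camera('wrist')[:,:,::-1],(400,300)))
print(sense()['ft_force'])
H=np.array([.6263,-.1537]);az=np.arctan2(H[1],H[0])-.1;d=np.array([np.cos(az),np.sin(az)])
print(az)
# grasp point 18.7mm behind TCP
go('mid',az,90,(*(H-.03*d),.30))
go('hole4 high',az,0,(*(H+.0187*d),.24))
```

```text
[ 0.3148  0.7159 -1.0088]
-0.34065359325108935
mid rot [ 0.  -0.  16.1] shift [-132.1   84.  -210. ]
hole4 high rot [ 12.6 -89.4  12.6] shift [-178.9   70.5 -150.1]
```

View pics/w2.png

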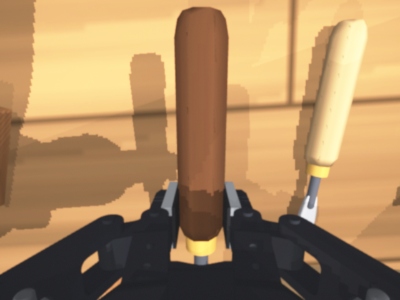

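The dark handle is held (gap 24 mm, force 59 N), straight between the pads. I lift it, turn it upright and move it over hole 4.

Emit:
{"fn": "carry_out", "kwargs": {
  "motion": [0,0,0,-10,5,-40,15,0,0,0,-20,10,-80,15,0,0,0,-40,20,-120,15,1,-7,1,-60,30,-150,15,2,-14,2,-80,35,-180,15,3,-21.5,3,-100,40,-190,15,4,-28.5,4,-110,45,-190,15,5,-35.5,5,-120,50,-190,15,6,-42.5,6,-130,55,-190,15,7,-50,7,-140,60,-190,15,8,-57,8,-150,62,-190,15,9,-64,9,-160,65,-190,15,10,-71,10,-165,67,-185,15,11,-78,11,-170,69,-175,15,12,-85,12,-175,70,-165,15,12.6,-89.4,12.6,-179,70.5,-150,15,12.6,-89.4,12.6,-179,70.5,-150,15,12.6,-89.4,12.6,-179,70.5,-150,15,12.6,-89.4,12.6,-179,70.5,-150,15,12.6,-89.4,12.6,-179,70.5,-150,15]
}}

```text
clock: 6.2
ee_pos: [0.6512, -0.1612, 0.2379]
tool_rot: [0.695, 0.12, 0.699, -0.12]
ft_force: [-1.0, 0.5, -0.6]
finger_gap: 0.0245
gripper_force: 59.5
```

Run:
```python
from h import *
R,t=tcp();print(sense()['q'],R,t)
s=camera('side');o=camera('top')
cv2.imwrite('pics/s3.png',np.hstack([cv2.resize(s[50:290,200:440],(400,400)),cv2.resize(o[120:320,320:520],(400,400))])[:,:,::-1])
G=t-.0187*R[:,2]
print('G',G)
for k in (-.1,0,.1): print(proj('side',G-k*R[:,0]),proj('top',G-k*R[:,0]))
H=np.array([.6263,-.1537]);az=-.3407;d=np.array([np.cos(az),np.sin(az)])
go('hole4 high',az,0,(*(H+.0187*d),.24))
```

```text
[-0.3377  0.4291 -1.0767 -1.5006 -0.0031 -0.0001] [[-0.005   0.3342  0.9425]
 [ 0.0017  0.9425 -0.3342]
 [-1.     -0.0001 -0.0052]] [ 0.6512 -0.1612  0.2379]
G [ 0.6336 -0.155   0.238 ]
(np.float64(324.05965209257295), np.float64(156.2440172109359)) (np.float64(419.6381657327882), np.float64(193.2167839411768))
(np.float64(324.1936670790196), np.float64(124.63030885864498)) (np.float64(429.11422969846143), np.float64(182.1216473012709))
(np.float64(324.3425030663541), np.float64(89.52037361427082)) (np.float64(440.52535453062353), np.float64(168.76082685023806))
hole4 high rot [-0. -0.  0.] shift [ 0.9 -1.1 -7.3]
```

View pics/s3.png

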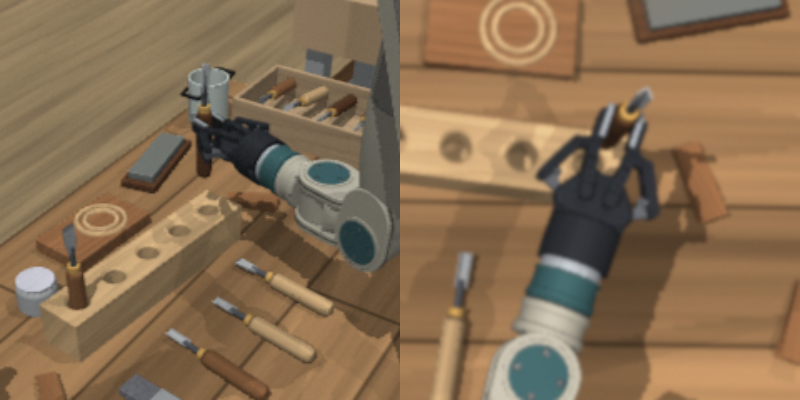

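The side view shows the dark tool upright, with its butt at full-image (322,155) against a predicted (324,156). The arm is at its q3 limit, so it sits 7 mm too far out. That should ease lower down, so I lower to just above the hole and re-measure.

Emit:
{"fn": "carry_out", "kwargs": {
  "motion": [0,0,0,12,-1,-7.5,15,0,0,0,25,-1,-7.5,15,0,0,0,38,-1,-7.5,15,0,0,0,48,-1,-7.5,15,0,0,0,48,-1,-7.5,15,0,0,0,48,-1,-7.5,15,0,0,0,48,-1,-7.5,15]
}}

```text
clock: 7.0
ee_pos: [0.6495, -0.1608, 0.1938]
tool_rot: [0.698, 0.12, 0.696, -0.12]
ft_force: [0.0, 0.1, -0.5]
finger_gap: 0.0244
gripper_force: 59.5
```

Run:
```python
from h import *
R,t=tcp();print(sense()['q'],t)
G=t-.0187*R[:,2];B=G+.1*R[:,0]
print('G',G,'butt',B, proj('top',B),proj('side',B))
H=np.array([.6263,-.1537]);az=-.3407;d=np.array([np.cos(az),np.sin(az)])
go('hole4',az,0,(*(H+.0187*d),.125))
s=camera('side')
cv2.imwrite('pics/s4.png',cv2.resize(s[100:220,250:410],(640,480),interpolation=cv2.INTER_CUBIC)[:,:,::-1])
```

```text
[-0.3374  0.6028 -1.0756 -1.6822 -0.0042  0.0001] [ 0.6495 -0.1608  0.1938]
G [ 0.6318 -0.1545  0.1937] butt [ 0.6322 -0.1546  0.0937] (np.float64(415.8971459237422), np.float64(197.83475000659865)) (np.float64(324.1844296600863), np.float64(169.34392557416922))
hole4 rot [-0.1  0.2 -0. ] shift [68.8 -1.1 -5.8]
```

View pics/s4.png

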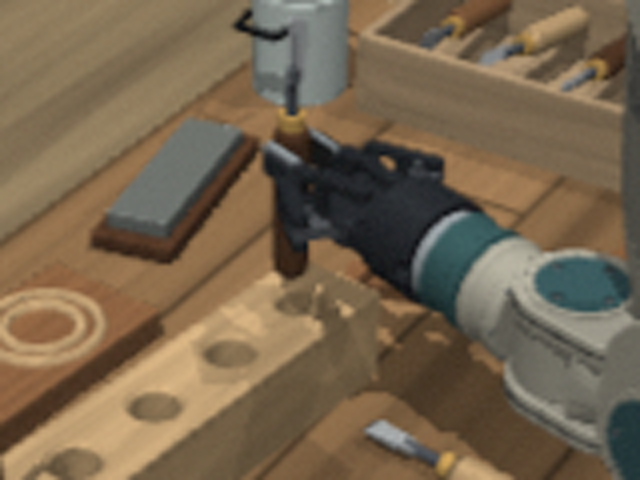

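The side crop shows the butt just above hole 4, crop (300,290), slightly outward of centre as the numbers say. Swinging the hand in azimuth about the tool will bring the reach back off the limit.

Run:
```python
from h import *
H=np.array([.6263,-.1537])
for az in (.06,.16):
  d=np.array([np.cos(az),np.sin(az)])
  go('hole4 az%g'%az,az,0,(*(H+.0187*d),.194))
```

```text
hole4 az0.06 rot [-23.    0.2   0. ] shift [-0.4  6.3 -7. ]
hole4 az0.16 rot [-28.7   0.2   0. ] shift [-0.4  7.9 -7.8]
```

Emit:
{"fn": "carry_out", "kwargs": {
  "motion": [-6,0,0,0,2,-2,15,-12,0,0,0,4,-4,15,-18,0,0,0,6,-6,15,-24,0,0,0,7,-7,15,-28,0,0,0,8,-8,15,-28,0,0,0,8,-8,15,-28,0,0,0,8,-8,15,-28,0,0,0,8,-8,15,-28,0,0,0,8,-8,15]
}}

```text
clock: 7.95
ee_pos: [0.6443, -0.1492, 0.1918]
tool_rot: [0.705, -0.052, 0.705, 0.052]
ft_force: [-1.2, -0.0, -1.5]
finger_gap: 0.0244
gripper_force: 59.5
```

Run:
```python
from h import *
H=np.array([.6263,-.1537]);az=.15;d=np.array([np.cos(az),np.sin(az)])
R,t=tcp();print(sense()['q'],t,t-.0187*R[:,2])
go('h',az,0,(*(H+.0187*d),.145))
```

```text
[-0.6548  0.6012 -1.0252 -1.6272  0.8028  0.0007] [ 0.6443 -0.1492  0.1918] [ 0.6258 -0.152   0.1918]
h rot [-0.1  0.  -0. ] shift [46.8 -1.7  0.3]
```

Emit:
{"fn": "carry_out", "kwargs": {
  "motion": [0,0,0,10,-1.5,0,15,0,0,0,20,-1.5,0,15,0,0,0,30,-1.5,0,15,0,0,0,40,-1.5,0,15,0,0,0,47,-1.5,0,15,0,0,0,47,-1.5,0,15,0,0,0,47,-1.5,0,15]
}}

```text
clock: 8.65
ee_pos: [0.6444, -0.1514, 0.1439]
tool_rot: [0.705, -0.052, 0.706, 0.053]
ft_force: [-3.5, -0.5, -2.9]
finger_gap: 0.0246
gripper_force: 59.9
```

Emit:
{"fn": "carry_out", "kwargs": {
  "motion": [0,0,0,5,0,0,15,0,0,0,5,0,0,15,0,0,0,5,0,0,45,0,0,0,5,0,0,45,0,0,0,5,0,0,45,0,0,0,5,0,0,45,0,0,0,5,0,0,45,0,0,0,0,0,-20,45,0,0,0,0,0,-50,45,0,0,0,-10,0,-80,45,0,0,0,-30,0,-110,45,0,0,0,-60,0,-130,45,0,0,0,-60,0,-130,45]
}}

```text
clock: 9.95
ee_pos: [0.5602, -0.2134, 0.1945]
tool_rot: [0.709, -0.062, 0.699, 0.061]
ft_force: [0.0, 0.6, -0.5]
finger_gap: 0.0451
gripper_force: 0.0
```

Run:
```python
from h import *
R,t=tcp();print(sense()['q'],t)
s=camera('side')
cv2.imwrite('pics/s5.png',cv2.resize(s[100:280,200:440],(640,480),interpolation=cv2.INTER_CUBIC)[:,:,::-1])
# C: grasp 108mm from butt
b=np.array([.3535,-.0965]);y=-.137;p=b+.108*np.array([np.cos(y),np.sin(y)]);print(p)
go('C high',y,90,(*p,.15))
```

```text
[-0.9383  0.6212 -1.0747 -1.7272  1.1127  0.0251] [ 0.5602 -0.2134  0.1945]
[ 0.4605 -0.1112]
C high rot [13.9 90.1 14.2] shift [ 43.9 118.3 -81.2]
```

View pics/s5.png

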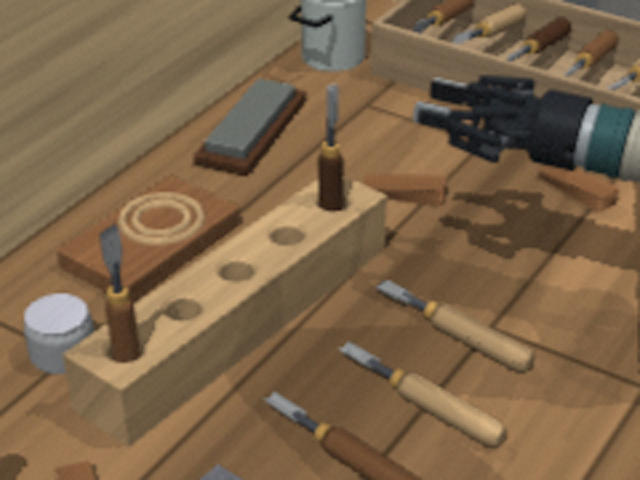

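D now stands home in hole 4, at crop (330,190), with the same exposed handle as the parked tool at (120,330). Next is C, into hole 3.

Emit:
{"fn": "carry_out", "kwargs": {
  "motion": [1.2,8,1.2,0,5,-8,60,2.5,16,2.5,0,15,-15,60,4,24,4,0,25,-22,60,5,32,5,0,40,-30,60,6.2,40,6.2,0,50,-38,60,7.5,48,7.5,0,62,-45,60,8.7,56,8.7,5,75,-52,60,10,64,10,12,87,-60,60,11,72,11,20,97,-67,60,12.4,80,12.6,30,108,-74,60,13.9,90.1,14.2,44,118,-81,60,13.9,90.1,14.2,44,118,-81,60,13.9,90.1,14.2,44,118,-81,60,13.9,90.1,14.2,44,118,-81,60,13.9,90.1,14.2,44,118,-81,60]
}}

```text
clock: 11.5
ee_pos: [0.463, -0.1093, 0.1483]
tool_rot: [-0.003, 0.067, 0.998, 0.001]
ft_force: [0.2, 0.0, -0.1]
finger_gap: 0.06
gripper_force: 0.0
```

```bash
cat >> h.py <<'E'
def axis(butt,yaw,save=None):
    "wrist check: handle seen as the light/dark strip; returns lateral offset of handle (mm, tool y)"
    R,t=tcp(); im=camera('wrist'); d=np.array([np.cos(yaw),np.sin(yaw)]); n=np.array([-d[1],d[0]])
    T=calibration('wrist'); M=T['tool_from_camera']
    def pw(X):
        c=M[:3,:3].T@(R.T@(X-t)-M[:3,3]); return np.array([c[0]/c[2]*T['fx']+T['cx'],c[1]/c[2]*T['fy']+T['cy']],np.float32)
    corners=[(-.03,.05),(-.03,-.05),(.13,-.05),(.13,.05)]  # along, lateral
    src=np.array([pw(np.array([*(np.array(butt)+a*d+l*n),.013])) for a,l in corners])
    dst=np.array([[0,0],[0,200],[320,200],[320,0]],np.float32)  # 2 px per mm
    out=cv2.warpPerspective(im,cv2.getPerspectiveTransform(src,dst),(320,200))
    if save: cv2.imwrite(save,out[:,:,::-1])
    return out
E
python3 - <<'E'
from h import *
print(sense()['q'],sense()['ee_pos'])
axis((.3535,-.0965),-.137,'pics/c1.png')
p=(.4605,-.1112)
go('C low',-.137,90,(*p,.002))
E
```

```text
[-0.3685  0.0785 -0.4496  1.0486  0.0009 -0.2353] [ 0.463  -0.1093  0.1483]
C low rot [ 0.1 -0.3  0.2] shift [  3.2  -2.3 145.9]
```

View pics/c1.png

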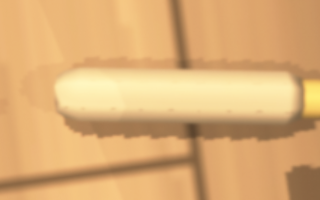

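The rectified wrist view shows the pale handle running from (57,97) to (300,97), within 1.5 mm of the prediction. I grasp it and lift.

Emit:
{"fn": "carry_out", "kwargs": {
  "motion": [0,0,0,3,-1,40,60,0,0,0,3,-1,80,60,0,0,0,3,-1,115,60,0,0,0,3,-1,135,60,0,0,0,3,-1,145,60,0,0,0,3,-1,146,60,0,0,0,3,-1,146,15,0,0,0,3,-1,146,15,0,0,0,3,-1,146,15,0,0,0,3,-1,146,15,0,0,0,3,-1,146,15,0,0,0,3,-1,146,15,0,0,0,3,-1,146,15,0,0,0,3,-1,140,15,0,0,0,0,0,120,15,0,0,0,0,0,90,15,0,0,0,0,0,50,15,0,0,0,0,0,0,15,0,0,0,0,0,-40,15,0,0,0,0,0,-40,15]
}}

```text
clock: 13.55
ee_pos: [0.4653, -0.1114, 0.195]
tool_rot: [0.005, 0.067, 0.998, 0.0]
ft_force: [1.5, 0.1, -1.3]
finger_gap: 0.024
gripper_force: 59.2
```

Run:
```python
from h import *
H=np.array([.6352,-.0743])
for az in (.35,.45):
  d=np.array([np.cos(az),np.sin(az)])
  go('az%g'%az,az,0,(*(H+.0187*d),.22))
```

```text
az0.35 rot [-21.8 -87.5 -21.7] shift [-180.2   68.3  -23.2]
az0.45 rot [-26.3 -86.6 -26.1] shift [-179.2   70.   -23.2]
```

Emit:
{"fn": "carry_out", "kwargs": {
  "motion": [0,0,0,-20,5,-40,15,0,0,0,-50,10,-60,15,-1.5,-7,-1.5,-80,20,-70,15,-3,-14,-3,-100,30,-75,15,-4.6,-21,-4.6,-120,40,-75,15,-6.2,-28,-6.2,-135,45,-75,15,-7.7,-35,-7.7,-145,50,-75,15,-9.3,-42,-9.3,-155,55,-75,15,-10.8,-49,-10.8,-160,60,-75,15,-12.4,-56,-12.4,-165,62,-75,15,-14,-63,-14,-170,64,-75,15,-15.5,-70,-15.5,-173,65,-65,15,-17,-77,-17,-176,66,-55,15,-18.5,-84,-18.5,-178,67,-40,15,-19.5,-88,-19.4,-180,67.5,-23,15,-19.5,-88,-19.4,-180,67.5,-23,15,-19.5,-88,-19.4,-180,67.5,-23,15,-19.5,-88,-19.4,-180,67.5,-23,15,-19.5,-88,-19.4,-180,67.5,-23,15]
}}

```text
clock: 15.45
ee_pos: [0.6476, -0.067, 0.207]
tool_rot: [0.694, -0.101, 0.705, 0.109]
ft_force: [-0.5, 0.3, -0.8]
finger_gap: 0.0243
gripper_force: 59.3
```

```bash
cat >> h.py <<'E'
def hole(H,az,z):
    d=np.array([np.cos(az),np.sin(az)]); R,t=tcp(); print('q',sense()['q'],'t',t,'G',t-.0187*R[:,2],'x',R[:,0])
    go('hole',az,0,(*(np.array(H)+.0187*d),z))
E
python3 - <<'E'
from h import *
hole((.6352,-.0743),.3,.147)
s=camera('side')
cv2.imwrite('pics/s6.png',cv2.resize(s[80:260,200:440],(640,480),interpolation=cv2.INTER_CUBIC)[:,:,::-1])
E
```

```text
q [-0.5538  0.5279 -1.0402 -1.5471  0.8517 -0.0024] t [ 0.6476 -0.067   0.207 ] G [ 0.6297 -0.0724  0.2072] x [-0.0171  0.0087 -0.9998]
hole rot [-0.1 -0.8 -0.8] shift [59.8 -4.2  5.6]
```

View pics/s6.png

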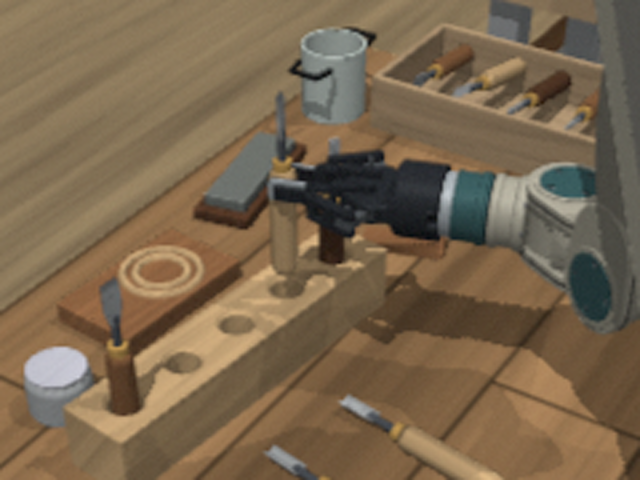

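The pale tool (285,220) hangs upright above hole 3, at crop (287,290). I insert, release and back off.

Emit:
{"fn": "carry_out", "kwargs": {
  "motion": [0,-0.8,-0.8,2,-4,5.5,15,0,-0.8,-0.8,2,-4,5.5,15,0,-0.8,-0.8,12,-4,5.5,15,0,-0.8,-0.8,22,-4,5.5,15,0,-0.8,-0.8,32,-4,5.5,15,0,-0.8,-0.8,42,-4,5.5,15,0,-0.8,-0.8,52,-4,5.5,15,0,-0.8,-0.8,60,-4,5.5,15,0,-0.8,-0.8,60,-4,5.5,15,0,-0.8,-0.8,60,-4,5.5,15]
}}

```text
clock: 16.5
ee_pos: [0.6539, -0.0692, 0.1503]
tool_rot: [0.701, -0.106, 0.698, 0.103]
ft_force: [-2.5, -2.0, -3.2]
finger_gap: 0.0245
gripper_force: 59.7
```

Run:
```python
from h import *
hole((.6352,-.0743),.3,.14)
```

```text
q [-0.5501  0.7419 -1.0055 -1.753   0.8476 -0.0007] t [ 0.6539 -0.0692  0.1503] G [ 0.636  -0.0747  0.1503] x [ 0.005  -0.0036 -1.    ]
hole rot [-0.1  0.2  0.3] shift [10.3  0.7 -0.7]
```

Emit:
{"fn": "carry_out", "kwargs": {
  "motion": [0,0,0,8,0.5,-0.5,15,0,0,0,8,0.5,-0.5,15,0,0,0,8,0.5,-0.5,45,0,0,0,8,0.5,-0.5,45,0,0,0,8,0.5,-0.5,45,0,0,0,8,0.5,-0.5,45,0,0,0,8,0.5,-0.5,45,0,0,0,5,0,-15,45,0,0,0,0,0,-40,45,0,0,0,-20,0,-65,45,0,8,0,-40,0,-75,45,0,16,0,-50,0,-85,45,0,24,0,-60,0,-95,45,0,32,0,-60,0,-105,45,0,32,0,-60,0,-105,45]
}}

```text
clock: 18.0
ee_pos: [0.5748, -0.1092, 0.2034]
tool_rot: [0.602, -0.117, 0.785, 0.085]
ft_force: [0.8, -0.1, -0.0]
finger_gap: 0.0452
gripper_force: 0.0
```

Run:
```python
from h import *
s=camera('side');a=cv2.imread('pics/side0.png')[:,:,::-1]
d=cv2.absdiff(s,np.ascontiguousarray(a)).max(2)
print('B diff',d[225:270,325:395].mean(),'A diff',d[245:295,295:365].mean(),'w1',d[270:310,215:245].mean())
# standing C: compare parked-like height
cv2.imwrite('pics/s7.png',cv2.resize(s[100:250,200:400],(640,480),interpolation=cv2.INTER_CUBIC)[:,:,::-1])
b=np.array([.3283,.015]);y=-.132;p=b+.108*np.array([np.cos(y),np.sin(y)]);print(p,sense()['q'])
go('B high',y,90,(*p,.15))
```

```text
B diff 13.926984126984127 A diff 13.315714285714286 w1 7.008333333333334
[0.4354 0.0008] [-0.7344  0.1049 -1.0654 -0.6874  0.9689 -0.415 ]
B high rot [15.5 73.7 21. ] shift [ 79.  144.4 -83.7]
```

View pics/s7.png

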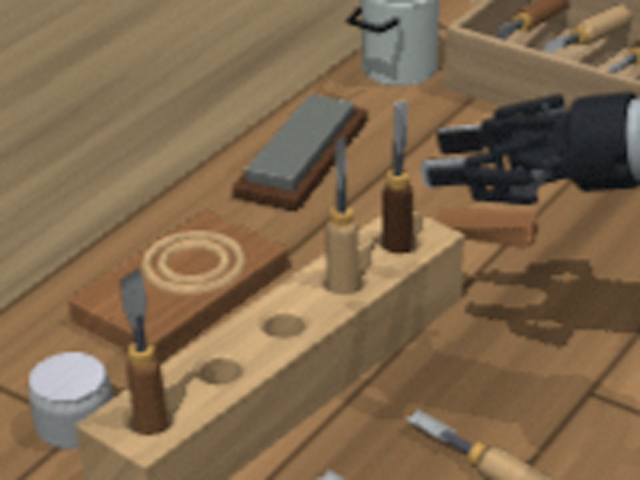

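C stands home in hole 3, crop (343,255), and D is undisturbed at (398,210). Next is B, into hole 2.

Emit:
{"fn": "carry_out", "kwargs": {
  "motion": [1.6,7.6,2.1,5,15,-8,60,3.2,15.2,4.2,12,30,-16,60,4.8,23,6.4,20,45,-25,60,6.4,30.5,8.6,28,60,-34,60,8,38,10.8,38,75,-43,60,9.6,46,13,48,90,-52,60,11.2,53.5,15.2,56,105,-60,60,12.8,61,17.4,64,120,-68,60,14.4,68.5,19.5,72,132,-76,60,15.5,73.7,21,79,144.5,-83.5,60,15.5,73.7,21,79,144.5,-83.5,60,15.5,73.7,21,79,144.5,-83.5,60,15.5,73.7,21,79,144.5,-83.5,60,15.5,73.7,21,79,144.5,-83.5,60]
}}

```text
clock: 19.45
ee_pos: [0.4374, -0.0007, 0.1471]
tool_rot: [0.002, 0.067, 0.998, 0.0]
ft_force: [0.1, -1.0, -0.3]
finger_gap: 0.0599
gripper_force: 0.0
```

```bash
cat >> h.py <<'E'
def prof(o):
    "handle strip in the rectified view (2 px/mm): lateral edges at butt half / front half, and butt edge along, from gradients"
    g=cv2.GaussianBlur(o,(0,0),2).astype(float)
    for n,a,b in (('rear',80,150),('front',200,290)):
        p=g[:,a:b].mean(1); print(n,'row: saturation/value',[(r,int(p[r].min()),int(p[r].max())) for r in range(56,148,6)])
    p=g[92:108].mean(0); print('along',[(c,int(p[c].min()),int(p[c].max())) for c in list(range(36,84,6))+list(range(280,320,6))])
E
python3 - <<'E'
from h import *
print(sense()['q'],sense()['ee_pos'])
o=axis((.3283,.015),-.132,'pics/b1.png');prof(o)
go('B low',-.132,90,(.4354,.0008,.002))
E
```

```text
[-0.15    0.0034 -0.5314  1.0316  0.0006 -0.0161] [ 0.4374 -0.0007  0.1471]
rear row: saturation/value [(56, 114, 228), (62, 109, 220), (68, 140, 237), (74, 165, 250), (80, 183, 254), (86, 182, 254), (92, 174, 252), (98, 167, 251), (104, 160, 248), (110, 136, 230), (116, 107, 190), (122, 81, 161), (128, 79, 161), (134, 96, 195), (140, 119, 234), (146, 120, 236)]
front row: saturation/value [(56, 107, 216), (62, 99, 202), (68, 114, 214), (74, 150, 242), (80, 168, 251), (86, 177, 253), (92, 171, 252), (98, 164, 250), (104, 158, 248), (110, 143, 236), (116, 115, 200), (122, 83, 155), (128, 72, 146), (134, 76, 154), (140, 103, 206), (146, 111, 220)]
along [(36, 111, 223), (42, 109, 222), (48, 110, 223), (54, 113, 228), (60, 127, 225), (66, 157, 244), (72, 165, 249), (78, 166, 249), (280, 163, 249), (286, 164, 249), (292, 161, 248), (298, 136, 228), (304, 101, 184), (310, 105, 236), (316, 114, 251)]
B low rot [ 0.   0.3 -0.1] shift [  3.1   1.2 145.4]
```

The strip measurement puts B at the expected butt position, about 3 mm to the left. I grasp with that correction.

Emit:
{"fn": "carry_out", "kwargs": {
  "motion": [0,0,0,3,4,40,60,0,0,0,3,4,80,60,0,0,0,3,4,115,60,0,0,0,3,4,135,60,0,0,0,3,4,144,60,0,0,0,3,4,145,60,0,0,0,3,4,145,15,0,0,0,3,4,145,15,0,0,0,3,4,145,15,0,0,0,3,4,145,15,0,0,0,3,4,145,15,0,0,0,3,4,145,15,0,0,0,3,4,145,15,0,0,0,3,4,140,15,0,0,0,0,0,120,15,0,0,0,0,0,90,15,0,0,0,0,0,50,15,0,0,0,0,0,0,15,0,0,0,0,0,-40,15,0,0,0,0,0,-40,15]
}}

```text
clock: 21.5
ee_pos: [0.4431, -0.0009, 0.1944]
tool_rot: [0.009, 0.066, 0.998, -0.001]
ft_force: [0.9, -0.6, -0.9]
finger_gap: 0.0242
gripper_force: 59.1
```

Run:
```python
from h import *
hole((.6441,.0051),.42,.22)
```

```text
q [-0.1483 -0.0373 -0.4641  1.1269  0.0003 -0.0158] t [ 0.4431 -0.0009  0.1944] G [ 0.4428 -0.0009  0.2131] x [-0.9911  0.1321 -0.0171]
hole rot [-25.  -86.5 -24.5] shift [-214.8   42.3  -21.9]
```

Emit:
{"fn": "carry_out", "kwargs": {
  "motion": [0,0,0,-30,5,-40,15,0,0,0,-70,10,-60,15,-2,-7,-2,-105,15,-70,15,-4,-14,-4,-135,20,-75,15,-6,-21,-6,-155,25,-75,15,-8,-28,-8,-170,28,-75,15,-10,-35,-10,-180,31,-75,15,-12,-42,-12,-190,34,-75,15,-14,-49,-14,-197,36,-75,15,-16,-56,-16,-203,38,-75,15,-18,-63,-18,-207,40,-75,15,-20,-70,-20,-210,41,-65,15,-22,-77,-22,-212,42,-55,15,-24,-84,-24,-214,42,-40,15,-25,-86.5,-24.5,-215,42,-23,15,-25,-86.5,-24.5,-215,42,-23,15,-25,-86.5,-24.5,-215,42,-23,15,-25,-86.5,-24.5,-215,42,-23,15,-25,-86.5,-24.5,-215,42,-23,15]
}}

```text
clock: 23.4
ee_pos: [0.6567, 0.0129, 0.2096]
tool_rot: [0.685, -0.144, 0.698, 0.15]
ft_force: [0.7, 0.5, -0.6]
finger_gap: 0.0241
gripper_force: 59.3
```

Run:
```python
from h import *
hole((.6441,.0051),.42,.147)
print(sense()['finger_gap'])
s=camera('side');cv2.imwrite('pics/s8.png',cv2.resize(s[80:260,180:420],(640,480),interpolation=cv2.INTER_CUBIC)[:,:,::-1])
```

```text
q [-0.4242  0.5173 -1.0295 -1.5237  0.8435 -0.0061] t [0.6567 0.0129 0.2096] G [0.6396 0.0052 0.2099] x [-0.0187  0.004  -0.9998]
hole rot [-0.  -0.9 -0.6] shift [62.5 -2.7  5. ]
0.02411800342923349
```

Emit:
{"fn": "carry_out", "kwargs": {
  "motion": [0,-0.9,-0.6,2,-2.5,5,15,0,-0.9,-0.6,2,-2.5,5,15,0,-0.9,-0.6,12,-2.5,5,15,0,-0.9,-0.6,22,-2.5,5,15,0,-0.9,-0.6,32,-2.5,5,15,0,-0.9,-0.6,42,-2.5,5,15,0,-0.9,-0.6,52,-2.5,5,15,0,-0.9,-0.6,62,-2.5,5,15,0,-0.9,-0.6,66,-2.5,5,15,0,-0.9,-0.6,66,-2.5,5,15,0,-0.9,-0.6,66,-2.5,5,15]
}}

```text
clock: 24.55
ee_pos: [0.6619, 0.0121, 0.1463]
tool_rot: [0.694, -0.148, 0.69, 0.146]
ft_force: [-1.4, -4.8, -0.7]
finger_gap: 0.0243
gripper_force: 59.5
```

Run:
```python
from h import *
hole((.6441,.0051),.42,.14)
```

```text
q [-0.42    0.7541 -0.9957 -1.7564  0.8381  0.0013] t [0.6619 0.0121 0.1463] G [0.6448 0.0045 0.1462] x [ 0.0056 -0.0016 -1.    ]
hole rot [-0.1  0.3  0.2] shift [ 6.3  0.9 -0.4]
```

Emit:
{"fn": "carry_out", "kwargs": {
  "motion": [0,0,0,5,0.5,-0.5,15,0,0,0,5,0.5,-0.5,45,0,0,0,5,0.5,-0.5,45,0,0,0,5,0.5,-0.5,45,0,0,0,5,0.5,-0.5,45,0,0,0,5,0.5,-0.5,45,0,0,0,5,0,-15,45,0,0,0,0,0,-40,45,0,0,0,-20,0,-65,45,0,8,0,-40,0,-75,45,0,16,0,-50,0,-85,45,0,24,0,-60,0,-95,45,0,32,0,-60,0,-105,45,0,32,0,-60,0,-105,45]
}}

```text
clock: 25.95
ee_pos: [0.5864, -0.036, 0.1981]
tool_rot: [0.593, -0.164, 0.779, 0.122]
ft_force: [0.7, -1.8, 0.6]
finger_gap: 0.045
gripper_force: 0.0
```

Run:
```python
from h import *
s=camera('side');cv2.imwrite('pics/s9.png',s[:,:,::-1])
# tool B standing: pale handle top/ferrule expected at H + z=.135
for z in (.085,.135,.215): print(proj('side',(.6441,.0051,z)),end=' ')
b=np.array([.3511,.1237]);y=-.152;p=b+.108*np.array([np.cos(y),np.sin(y)]);print(p,sense()['q'])
# A: brown handle -> saturation/darkness mask around predicted px
P0=proj('side',(*b,.013));P1=proj('side',(*(b+.12*np.array([np.cos(y),np.sin(y)])),.013));print('A',P0,P1)
go('A high',y,90,(*p,.15))
```

```text
(np.float64(289.33514522156963), np.float64(198.34198865155872)) (np.float64(288.5330349971729), np.float64(183.384705419458)) (np.float64(287.15602677030813), np.float64(157.70705983447652)) [0.4579 0.1073] [-0.6014  0.1182 -1.064  -0.6963  0.9564 -0.4104]
A (np.float64(360.44654856679483), np.float64(286.45135162039224)) (np.float64(323.3144150855627), np.float64(263.2666562327888))
A high rot [20.8 72.3 27.7] shift [ 63.6 181.8 -44.5]
```

View pics/s9.png

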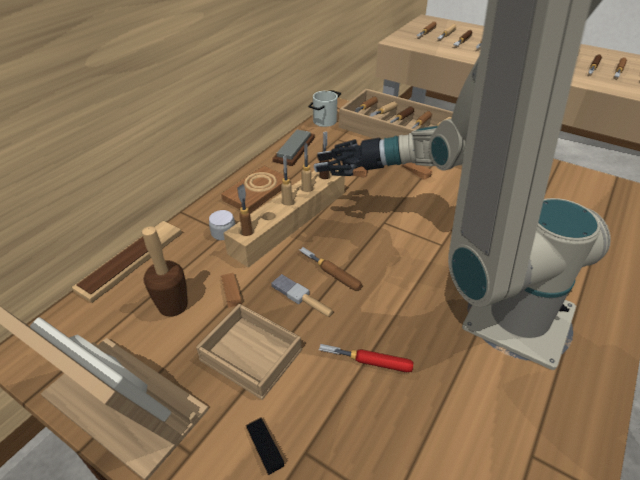

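The side view shows B home in hole 2 at (288,190). A lies where predicted, from (360,287) to (323,263), and the free hole 1 is at (268,216). Next is A.

Emit:
{"fn": "carry_out", "kwargs": {
  "motion": [2,7.2,2.7,5,18,-4,60,4,14.4,5.4,10,36,-9,60,6,21.6,8.2,16,54,-13,60,8.2,29,11,23,72,-18,60,10.4,36,13.8,30,90,-22,60,12.5,43.5,16.6,37,110,-27,60,14.6,51,19.5,44,130,-32,60,16.7,58,22.3,51,150,-36,60,18.8,65,25,57,166,-40,60,20.8,72.3,27.7,63.5,182,-44.5,60,20.8,72.3,27.7,63.5,182,-44.5,60,20.8,72.3,27.7,63.5,182,-44.5,60,20.8,72.3,27.7,63.5,182,-44.5,60,20.8,72.3,27.7,63.5,182,-44.5,60]
}}

```text
clock: 27.4
ee_pos: [0.4597, 0.1061, 0.1476]
tool_rot: [0.003, 0.076, 0.997, 0.0]
ft_force: [-0.1, -0.4, 0.3]
finger_gap: 0.0602
gripper_force: 0.0
```

Run:
```python
from h import *
print(sense()['q'],sense()['ee_pos'])
o=axis((.3511,.1237),-.152,'pics/a1.png');prof(o)
go('A low',-.152,90,(.4579,.1073,.002))
```

```text
[ 0.0899  0.064  -0.4671  1.0336 -0.0003  0.2429] [0.4597 0.1061 0.1476]
rear row: saturation/value [(56, 121, 236), (62, 110, 223), (68, 81, 182), (74, 79, 187), (80, 88, 206), (86, 88, 208), (92, 86, 202), (98, 85, 200), (104, 81, 190), (110, 71, 167), (116, 66, 151), (122, 77, 161), (128, 81, 166), (134, 96, 194), (140, 122, 238), (146, 124, 240)]
front row: saturation/value [(56, 112, 225), (62, 103, 210), (68, 91, 192), (74, 74, 174), (80, 82, 192), (86, 87, 205), (92, 85, 201), (98, 84, 198), (104, 84, 198), (110, 74, 174), (116, 63, 148), (122, 62, 136), (128, 72, 147), (134, 74, 152), (140, 98, 200), (146, 110, 221)]
along [(36, 115, 230), (42, 120, 234), (48, 122, 237), (54, 116, 231), (60, 79, 179), (66, 80, 190), (72, 82, 194), (78, 83, 195), (280, 84, 198), (286, 84, 198), (292, 82, 193), (298, 68, 159), (304, 59, 141), (310, 106, 241), (316, 116, 252)]
A low rot [ 0.1  0.4 -0.1] shift [  3.    0.7 145.9]
```

The strip runs from row 67 to about 118, 3.5 mm to the left, with the butt at 59. That's in the same place as before, so I grasp.

Emit:
{"fn": "carry_out", "kwargs": {
  "motion": [0,0,0,3,4,40,60,0,0,0,3,4,80,60,0,0,0,3,4,115,60,0,0,0,3,4,135,60,0,0,0,3,4,144,60,0,0,0,3,4,145.5,60,0,0,0,3,4,145.5,15,0,0,0,3,4,145.5,15,0,0,0,3,4,145.5,15,0,0,0,3,4,145.5,15,0,0,0,3,4,145.5,15,0,0,0,3,4,145.5,15,0,0,0,3,4,145.5,15,0,0,0,3,4,140,15,0,0,0,0,0,120,15,0,0,0,0,0,90,15,0,0,0,0,0,50,15,0,0,0,0,0,0,15,0,0,0,0,0,-40,15,0,0,0,0,0,-40,15]
}}

```text
clock: 29.45
ee_pos: [0.4652, 0.1074, 0.195]
tool_rot: [0.009, 0.076, 0.997, 0.001]
ft_force: [2.0, 0.4, -0.5]
finger_gap: 0.0245
gripper_force: 59.2
```

Run:
```python
from h import *
hole((.653,.0846),.5,.22)
hole((.653,.0846),.1,.22)
```

```text
q [ 0.0916  0.0246 -0.4015  1.126  -0.0004  0.2432] t [0.4652 0.1074 0.195 ] G [0.4649 0.1073 0.2137] x [-0.9883  0.1511 -0.0182]
hole rot [-29.2 -85.4 -29.1] shift [-204.4   17.3  -21.2]
q [ 0.0916  0.0246 -0.4015  1.126  -0.0004  0.2432] t [0.4652 0.1074 0.195 ] G [0.4649 0.1073 0.2137] x [-0.9883  0.1511 -0.0182]
hole rot [-11.2 -88.4 -11.4] shift [-207.6   10.6  -21.2]
```

Emit:
{"fn": "carry_out", "kwargs": {
  "motion": [0,0,0,-30,2,-40,15,0,0,0,-70,4,-60,15,-1.8,-7,-1.8,-105,6,-70,15,-3.6,-14,-3.6,-135,8,-75,15,-5.4,-21,-5.4,-155,10,-75,15,-7.2,-28,-7.2,-170,11,-75,15,-9,-35,-9,-180,12,-75,15,-10.8,-42,-10.8,-188,13,-75,15,-12.6,-49,-12.6,-194,13,-75,15,-14.4,-56,-14.4,-198,14,-75,15,-16.2,-63,-16.2,-201,14,-75,15,-18,-70,-18,-203,15,-65,15,-20,-77,-20,-204,15,-55,15,-21.7,-84,-21.7,-205,15,-40,15,-22.5,-86.9,-22.5,-206,15,-22,15,-22.5,-86.9,-22.5,-206,15,-22,15,-22.5,-86.9,-22.5,-206,15,-22,15,-22.5,-86.9,-22.5,-206,15,-22,15,-22.5,-86.9,-22.5,-206,15,-22,15]
}}

```text
clock: 31.35
ee_pos: [0.666, 0.0904, 0.2095]
tool_rot: [0.69, -0.123, 0.702, 0.124]
ft_force: [0.2, -0.0, -1.4]
finger_gap: 0.0243
gripper_force: 59.3
```

Run:
```python
from h import *
hole((.653,.0846),.35,.145)
```

```text
q [-0.1891  0.5171 -1.0548 -1.5534  0.539  -0.0051] t [0.666  0.0904 0.2095] G [0.6484 0.084  0.2098] x [-0.0164 -0.0013 -0.9999]
hole rot [ 0.  -0.9 -0.3] shift [64.4 -1.3  5.5]
```

Emit:
{"fn": "carry_out", "kwargs": {
  "motion": [0,-0.9,-0.3,2,-1,5.5,15,0,-0.9,-0.3,2,-1,5.5,15,0,-0.9,-0.3,12,-1,5.5,15,0,-0.9,-0.3,22,-1,5.5,15,0,-0.9,-0.3,32,-1,5.5,15,0,-0.9,-0.3,42,-1,5.5,15,0,-0.9,-0.3,52,-1,5.5,15,0,-0.9,-0.3,62,-1,5.5,15,0,-0.9,-0.3,67,-1,5.5,15,0,-0.9,-0.3,67,-1,5.5,15,0,-0.9,-0.3,67,-1,5.5,15]
}}

```text
clock: 32.45
ee_pos: [0.6711, 0.0908, 0.1446]
tool_rot: [0.698, -0.124, 0.695, 0.122]
ft_force: [-0.6, -3.4, -1.8]
finger_gap: 0.0241
gripper_force: 59.4
```

Run:
```python
from h import *
hole((.653,.0846),.35,.14)
```

```text
q [-0.185   0.7643 -1.0194 -1.7877  0.534  -0.0011] t [0.6711 0.0908 0.1446] G [0.6535 0.0844 0.1445] x [ 0.0042 -0.0017 -1.    ]
hole rot [-0.1  0.2  0.2] shift [ 4.6  0.4 -0.5]
```

Emit:
{"fn": "carry_out", "kwargs": {
  "motion": [0,0,0,5,0.5,-0.5,15,0,0,0,5,0.5,-0.5,45,0,0,0,5,0.5,-0.5,45,0,0,0,5,0.5,-0.5,45,0,0,0,5,0.5,-0.5,45,0,0,0,5,0.5,-0.5,45,0,0,0,5,0,-15,45,0,0,0,0,0,-40,45,0,0,0,-20,0,-65,45,0,8,0,-40,0,-75,45,0,16,0,-50,0,-85,45,0,24,0,-60,0,-100,45,0,32,0,-60,0,-115,45,0,40,0,-60,-20,-130,45,0,48,0,-60,-30,-145,45,0,56,0,-60,-40,-160,45,0,64,0,-60,-50,-180,45,0,72,0,-60,-60,-200,45,0,72,0,-60,-60,-200,45]
}}

```text
clock: 34.35
ee_pos: [0.5087, -0.0306, 0.2006]
tool_rot: [0.388, -0.159, 0.906, 0.062]
ft_force: [1.5, -0.3, -0.5]
finger_gap: 0.045
gripper_force: 0.0
```

Run:
```python
from h import *
print(sense()['q'],sense()['ee_pos'])
o=camera('top');s=camera('side')
cv2.imwrite('pics/top10.png',o[:,:,::-1]);cv2.imwrite('pics/side10.png',s[:,:,::-1])
z=lambda im,r,c,f:cv2.resize(im[r:r+100,c:c+100],(300,300),interpolation=cv2.INTER_CUBIC)
cv2.imwrite('pics/m10.png',np.vstack([np.hstack([z(o,160,180,0)[:,:,::-1],z(o,165,420,0)[:,:,::-1]]),np.hstack([z(o,230,470,0)[:,:,::-1],cv2.resize(s[140:260,230:350],(300,300),interpolation=cv2.INTER_CUBIC)[:,:,::-1]])]))
```

```text
[-0.5094 -0.2725 -0.8889  0.3471  0.5687 -0.6747] [ 0.5087 -0.0306  0.2006]
```

View pics/m10.png

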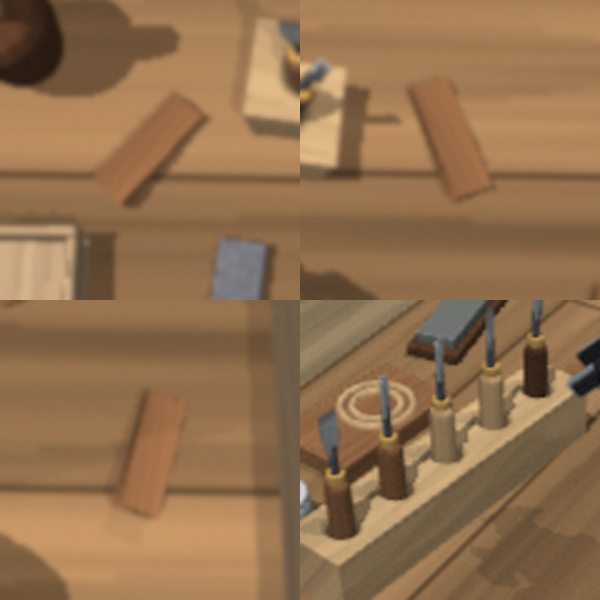

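All four tools stand home in the block, and all three brown wedges are in view: crop 1 (150,150), crop 2 (150,138) and crop 3 (150,453). Now the wedges.

Run:
```python
from h import *
W={'W1':((243.3,195),(217,223.7)),'W2':((462.7,192.7),(478.3,229)),'W3':((525.3,261.7),(515.7,300))}
for n,(a,b) in W.items():
    A=onplane('top',a,.0175);B=onplane('top',b,.0175);d=A-B
    c=(A+B)/2;az=np.arctan2(d[1],d[0]);print(n,c[:2],'len',np.linalg.norm(d),'az',az,'r',np.hypot(*c[:2]))
    go(n+' high',az,90,(*c[:2],.12))
```

```text
W1 [0.6115 0.2936] len 0.09641505611329075 az -0.6999641404054657 r 0.6783547015549067
W1 high rot [23.5 42.8 56.6] shift [-79.7 274.9 202.9]
W2 [ 0.6189 -0.3057] len 0.09885388220800641 az 0.38287261650888754 r 0.6902718287535906
W2 high rot [-1.8 46.7 -1.8] shift [  60.1 -291.9   67.6]
W3 [ 0.4462 -0.4249] len 0.09820352312845403 az -0.28159564335173326 r 0.6161282847806041
W3 high rot [13.7 45.4 34.1] shift [ 199.8 -346.2  -79.3]
```

Emit:
{"fn": "carry_out", "kwargs": {
  "motion": [2,6.5,5,28,-48,-11,60,4,13,10,56,-97,-22,60,6,19.5,14.7,84,-146,-33,60,8,26,19.5,113,-196,-45,60,9.8,32.5,24.4,142,-246,-56,60,11.7,39,29.3,171,-296,-68,60,13.7,45.4,34.1,200,-346,-79.5,60,13.7,45.4,34.1,200,-346,-79.5,60,13.7,45.4,34.1,200,-346,-79.5,60,13.7,45.4,34.1,200,-346,-79.5,60,13.7,45.4,34.1,200,-346,-79.5,60,13.7,45.4,34.1,200,-346,-79.5,60]
}}

```text
clock: 35.65
ee_pos: [0.4451, -0.4213, 0.115]
tool_rot: [-0.002, 0.139, 0.99, 0.002]
ft_force: [0.6, 0.8, 0.9]
finger_gap: 0.0601
gripper_force: 0.0
```

Run:
```python
from h import *
print(sense()['q'],sense()['ee_pos'])
go('W3 low',-.2816,90,(.4462,-.4249,-.001))
```

```text
[-0.8633  0.34   -0.1965  1.0393 -0.0002 -0.5848] [ 0.4451 -0.4213  0.115 ]
W3 low rot [ 0.1 -0.2  0.2] shift [ -2.6  -3.4 116. ]
```

Emit:
{"fn": "carry_out", "kwargs": {
  "motion": [0,0,0,-1.5,-3.5,40,60,0,0,0,-1.5,-3.5,75,60,0,0,0,-1.5,-3.5,100,60,0,0,0,-1.5,-3.5,112,60,0,0,0,-1.5,-3.5,116,60,0,0,0,-1.5,-3.5,116,60,0,0,0,-1.5,-3.5,116,20,0,0,0,-1.5,-3.5,116,20,0,0,0,-1.5,-3.5,116,20,0,0,0,-1.5,-3.5,116,20,0,0,0,-1.5,-3.5,116,20,0,0,0,-1.5,-3.5,116,20,0,0,0,-1.5,-3.5,116,20,0,0,0,-1.5,-3.5,108,20,0,0,0,-1.5,-3.5,80,20,0,0,0,-1.5,-3.5,40,20,0,0,0,-1.5,-3.5,0,20,0,0,0,-1.5,-3.5,-40,20,0,0,0,-1.5,-3.5,-70,20,0,0,0,-1.5,-3.5,-70,20]
}}

```text
clock: 37.65
ee_pos: [0.448, -0.43, 0.1918]
tool_rot: [0.002, 0.139, 0.99, -0.002]
ft_force: [0.6, -1.3, -0.5]
finger_gap: 0.0309
gripper_force: 60.2
```

Run:
```python
from h import *
print(sense()['q'],sense()['ee_pos'])
go('way',-.1,90,(.42,0,.18))
go('box',0,90,(.455,.411-.03,.18))
```

```text
[-0.8685  0.2876 -0.0964  1.1809 -0.0011 -0.5887] [ 0.448  -0.43    0.1918]
way rot [ -0.3   0.2 -10.3] shift [145.7 405.6   9.5]
box rot [ -0.3   0.2 -16. ] shift [217.2 781.4   7.6]
```

Emit:
{"fn": "carry_out", "kwargs": {
  "motion": [0,0,0,10,30,0,20,0,0,-1,22,75,0,20,0,0,-2,34,120,0,20,0,0,-3,46,165,0,20,0,0,-4,58,210,0,20,0,0,-5,70,255,0,20,0,0,-6,82,300,0,20,0,0,-7,95,345,0,20,0,0,-8,107,390,0,20,0,0,-9,120,435,0,20,0,0,-10,132,480,0,20,0,0,-11,145,525,0,20,0,0,-12,157,570,0,20,0,0,-13,170,615,0,20,0,0,-14,183,660,0,20,0,0,-15,196,705,0,20,0,0,-16,208,750,0,20,0,0,-16,217,781,0,20,0,0,-16,217,781,0,20,0,0,-16,217,781,0,20]
}}

```text
clock: 39.65
ee_pos: [0.4517, 0.3834, 0.1867]
tool_rot: [-0.003, -0.0, 1.0, 0.001]
ft_force: [0.7, -0.2, 0.0]
finger_gap: 0.0307
gripper_force: 60.1
```

Run:
```python
from h import *
print(sense()['q'],sense()['ee_pos'],sense()['finger_gap'])
go('box',0,90,(.455,.411-.03,.056))
```

```text
[ 0.5926  0.2483 -0.1592  1.1673  0.0043  0.5916] [0.4517 0.3834 0.1867] 0.03067584246387333
box rot [ 0.1 -0.3  0.1] shift [ -4.1  -2.5 130.7]
```

Emit:
{"fn": "carry_out", "kwargs": {
  "motion": [0,0,0,-3,-2,40,20,0,0,0,-3,-2,80,20,0,0,0,-3,-2,110,20,0,0,0,-3,-2,126,20,0,0,0,-3,-2,130,20,0,0,0,-3,-2,130,20,0,0,0,-3,-2,130,50,0,0,0,-3,-2,130,50,0,0,0,-3,-2,130,50,0,0,0,-3,-2,130,50,0,0,0,-3,-2,130,50,0,0,0,-3,-2,100,50,0,0,0,-3,-2,60,50,0,0,0,-3,-2,20,50,0,0,0,0,-40,-10,50,0,0,0,0,-80,-10,50,0,0,0,0,-125,-10,50,0,0,0,0,-170,-10,50,0,0,0,0,-215,-10,50,0,0,0,0,-260,-10,50]
}}

```text
clock: 41.65
ee_pos: [0.4523, 0.1219, 0.1973]
tool_rot: [-0.002, -0.0, 1.0, 0.002]
ft_force: [1.0, -0.1, 0.2]
finger_gap: 0.0497
gripper_force: 0.0
```

Run:
```python
from h import *
print(sense()['q'],sense()['ee_pos'])
o=camera('top');cv2.imwrite('pics/top11.png',o[:,:,::-1])
a=cv2.imread('pics/top10.png')[:,:,::-1]
d=cv2.absdiff(o,np.ascontiguousarray(a)).max(2)
print('box',d[245:297,155:200].mean(),'W1',d[185:235,210:250].mean(),'W2',d[185:235,455:485].mean(),'W3',d[255:305,505:535].mean(),'bkg',d[100:130,440:500].mean(), 'block',d[165:225,262:440].mean())
go('way',.3829,90,(.42,-.20,.19))
go('W2 high',.3829,90,(.6189,-.3057,.12))
```

```text
[ 0.123   0.0213 -0.3996  1.1526  0.0035  0.1227] [0.4523 0.1219 0.1973]
box 23.994444444444444 W1 23.893 W2 6.186 W3 12.05 bkg 5.268888888888889 block 9.335112359550562
way rot [ -0.1  -0.3 -22.2] shift [  30.2 -316.5    8. ]
W2 high rot [ -0.1  -0.3 -22.2] shift [-169.5 -420.9   77.5]
```

Emit:
{"fn": "carry_out", "kwargs": {
  "motion": [0,0,-2,5,-45,0,60,0,0,-4,10,-90,0,60,0,0,-6,15,-135,0,60,0,0,-9,20,-180,0,60,0,0,-12,20,-225,0,60,0,0,-15,20,-270,5,60,0,0,-18,10,-315,10,60,0,0,-20,-10,-355,15,60,0,0,-22,-40,-390,25,60,0,0,-22,-80,-410,40,60,0,0,-22,-120,-421,60,60,0,0,-22,-155,-421,75,60,0,0,-22,-169.5,-421,77.5,60,0,0,-22,-169.5,-421,77.5,60,0,0,-22,-169.5,-421,77.5,60,0,0,-22,-169.5,-421,77.5,60]
}}

```text
clock: 43.3
ee_pos: [0.6208, -0.2973, 0.1182]
tool_rot: [-0.002, -0.19, 0.982, 0.002]
ft_force: [-0.2, 0.5, 0.4]
finger_gap: 0.06
gripper_force: 0.0
```

Run:
```python
from h import *
print(sense()['q'],sense()['ee_pos'])
go('W2 low',.3829,90,(.6189,-.3057,-.001))
o=camera('top');cv2.imwrite('pics/top12.png',o[:,:,::-1])
z=lambda im,r,c,h,w,H,W:cv2.resize(im[r:r+h,c:c+w],(W,H),interpolation=cv2.INTER_CUBIC)
cv2.imwrite('pics/m12.png',np.hstack([z(o,160,140,150,130,600,520)])[:,:,::-1])
```

```text
[-0.5407  0.4608 -0.0093  1.1057  0.0004 -0.9239] [ 0.6208 -0.2973  0.1182]
W2 low rot [ 0.2 -0.2  0. ] shift [  4.6  -7.6 119.2]
```

View pics/m12.png

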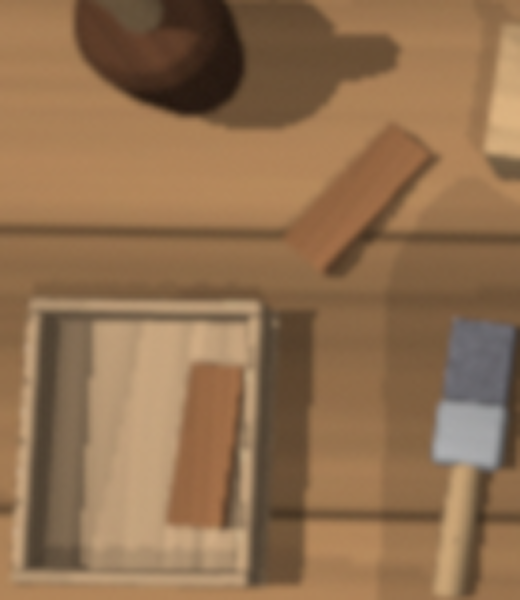

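One wedge lies in the box at crop (205,445). W1 is unmoved, with its ends at full-image (244,195) and (217,224), so the earlier difference was a shadow. Now I grasp W2.

Emit:
{"fn": "carry_out", "kwargs": {
  "motion": [0,0,0,4.5,-7.5,40,60,0,0,0,4.5,-7.5,75,60,0,0,0,4.5,-7.5,100,60,0,0,0,4.5,-7.5,114,60,0,0,0,4.5,-7.5,119,60,0,0,0,4.5,-7.5,119,60,0,0,0,4.5,-7.5,119,20,0,0,0,4.5,-7.5,119,20,0,0,0,4.5,-7.5,119,20,0,0,0,4.5,-7.5,119,20,0,0,0,4.5,-7.5,119,20,0,0,0,4.5,-7.5,119,20,0,0,0,4.5,-7.5,119,20,0,0,0,4.5,-7.5,112,20,0,0,0,15,-7.5,80,20,0,0,0,40,-7.5,40,20,0,0,0,75,-7.5,0,20,0,0,0,115,-7.5,-30,20,0,0,0,150,-7.5,-60,20,0,0,0,150,-7.5,-70,20]
}}

```text
clock: 45.35
ee_pos: [0.4834, -0.3631, 0.1923]
tool_rot: [-0.001, -0.189, 0.982, -0.0]
ft_force: [1.4, -0.0, 0.1]
finger_gap: 0.0306
gripper_force: 59.2
```

Run:
```python
from h import *
print(sense()['q'],sense()['ee_pos'],sense()['finger_gap'])
go('box',0,90,(.455,.411+.03,.19))
```

```text
[-0.7502  0.2634 -0.1273  1.1806 -0.0018 -1.1298] [ 0.4834 -0.3631  0.1923] 0.030607068535763414
box rot [-0.  -0.1 21.7] shift [-271.6  757.4    1.5]
```

Emit:
{"fn": "carry_out", "kwargs": {
  "motion": [0,0,1,-11,30,0,20,0,0,2,-26,72,0,20,0,0,4,-41,114,0,20,0,0,5,-56,156,0,20,0,0,6,-71,198,0,20,0,0,7,-86,240,0,20,0,0,9,-101,282,0,20,0,0,10,-116,324,0,20,0,0,11,-131,366,0,20,0,0,12,-146,408,0,20,0,0,14,-161,450,0,20,0,0,15,-177,494,0,20,0,0,16,-193,538,0,20,0,0,18,-209,582,0,20,0,0,19,-225,626,0,20,0,0,20,-240,670,0,20,0,0,21,-256,714,0,20,0,0,21.7,-271.5,757.5,0,20,0,0,21.7,-271.5,757.5,0,20,0,0,21.7,-271.5,757.5,0,20]
}}

```text
clock: 47.35
ee_pos: [0.4529, 0.4444, 0.1896]
tool_rot: [-0.003, -0.004, 1.0, 0.001]
ft_force: [0.1, 0.6, -1.6]
finger_gap: 0.031
gripper_force: 59.3
```

Run:
```python
from h import *
print(sense()['q'],sense()['ee_pos'],sense()['finger_gap'])
go('box',0,90,(.455,.411+.03,.058))
```

```text
[ 0.672   0.318  -0.0599  1.1958  0.0046  0.6645] [0.4529 0.4444 0.1896] 0.030991053773342818
box rot [ 0.1 -0.3  0.4] shift [ -2.8  -3.7 131.6]
```

Emit:
{"fn": "carry_out", "kwargs": {
  "motion": [0,0,0,-2.5,-3.5,40,20,0,0,0,-2.5,-3.5,80,20,0,0,0,-2.5,-3.5,110,20,0,0,0,-2.5,-3.5,127,20,0,0,0,-2.5,-3.5,131,20,0,0,0,-2.5,-3.5,131,20,0,0,0,-2.5,-3.5,131,50,0,0,0,-2.5,-3.5,131,50,0,0,0,-2.5,-3.5,131,50,0,0,0,-2.5,-3.5,131,50,0,0,0,-2.5,-3.5,131,50,0,0,0,-2.5,-3.5,100,50,0,0,0,-2.5,-3.5,60,50,0,0,0,0,-10,20,50,0,0,0,0,-50,-5,50,0,0,0,0,-95,-5,50,0,0,0,0,-140,-5,50,0,0,0,0,-140,-5,50,0,0,0,0,-140,-5,50]
}}

```text
clock: 49.25
ee_pos: [0.4547, 0.3026, 0.1954]
tool_rot: [-0.002, -0.001, 1.0, 0.002]
ft_force: [1.1, 1.2, 0.0]
finger_gap: 0.0503
gripper_force: 0.0
```

Run:
```python
from h import *
print(sense()['q'],sense()['ee_pos'],'mallet top',onplane('top',(160,147),.245))
go('W1 high',-.70,90,(.6115,.2936,.13))
```

```text
[ 0.4662  0.1604 -0.2496  1.1623  0.005   0.4632] [0.4547 0.3026 0.1954] mallet top [0.6955 0.4034 0.245 ]
W1 high rot [ 0.1 -0.3 40.3] shift [-157.    -9.7   64.8]
```

Emit:
{"fn": "carry_out", "kwargs": {
  "motion": [0,0,7,-20,-2,0,60,0,0,14,-45,-4,5,60,0,0,21,-75,-6,15,60,0,0,28,-105,-8,30,60,0,0,35,-135,-9,50,60,0,0,40,-157,-10,65,60,0,0,40,-157,-10,65,60,0,0,40,-157,-10,65,60,0,0,40,-157,-10,65,60,0,0,40,-157,-10,65,60]
}}

```text
clock: 50.25
ee_pos: [0.611, 0.2951, 0.1306]
tool_rot: [-0.002, 0.339, 0.941, 0.001]
ft_force: [-0.9, 0.4, 0.1]
finger_gap: 0.0597
gripper_force: 0.0
```

Run:
```python
from h import *
R,t=tcp();im=camera('wrist')
T=calibration('wrist');M=T['tool_from_camera']
c=np.array([.6115,.2936]);d=np.array([np.cos(-.7),np.sin(-.7)]);n=np.array([-d[1],d[0]])
def pw(X):
    k=M[:3,:3].T@(R.T@(X-t)-M[:3,3]);return k[0]/k[2]*T['fx']+T['cx'],k[1]/k[2]*T['fy']+T['cy']
src=np.float32([pw(np.array([*(c+a*d+l*n),.0175])) for a,l in [(-.06,.04),(-.06,-.04),(.0,-.04),(.0,.04)]])
o=cv2.warpPerspective(im,cv2.getPerspectiveTransform(src,np.float32([[0,0],[0,160],[120,160],[120,0]])),(120,160))
g=cv2.GaussianBlur(o,(0,0),2).astype(int)
print('lateral',[(r,*g[r,40:90].mean(0).astype(int)) for r in range(20,150,8)])
print('along',[(k,*g[70:90,k].mean(0).astype(int)) for k in range(4,120,8)])
print(sense()['ee_pos'])
go('W1 low',-.70,90,(.6115,.2936,-.001))
```

```text
lateral [(20, np.int64(237), np.int64(187), np.int64(123)), (28, np.int64(235), np.int64(183), np.int64(120)), (36, np.int64(220), np.int64(161), np.int64(105)), (44, np.int64(208), np.int64(140), np.int64(89)), (52, np.int64(214), np.int64(145), np.int64(92)), (60, np.int64(214), np.int64(145), np.int64(92)), (68, np.int64(224), np.int64(153), np.int64(98)), (76, np.int64(224), np.int64(154), np.int64(97)), (84, np.int64(230), np.int64(160), np.int64(102)), (92, np.int64(236), np.int64(168), np.int64(106)), (100, np.int64(221), np.int64(156), np.int64(99)), (108, np.int64(149), np.int64(111), np.int64(74)), (116, np.int64(202), np.int64(152), np.int64(101)), (124, np.int64(229), np.int64(174), np.int64(115)), (132, np.int64(228), np.int64(172), np.int64(114)), (140, np.int64(226), np.int64(171), np.int64(113)), (148, np.int64(225), np.int64(169), np.int64(112))]
along [(4, np.int64(198), np.int64(147), np.int64(98)), (12, np.int64(200), np.int64(148), np.int64(99)), (20, np.int64(192), np.int64(134), np.int64(87)), (28, np.int64(216), np.int64(145), np.int64(92)), (36, np.int64(216), np.int64(145), np.int64(92)), (44, np.int64(216), np.int64(145), np.int64(92)), (52, np.int64(217), np.int64(147), np.int64(94)), (60, np.int64(227), np.int64(157), np.int64(100)), (68, np.int64(234), np.int64(165), np.int64(105)), (76, np.int64(235), np.int64(165), np.int64(105)), (84, np.int64(234), np.int64(165), np.int64(104)), (92, np.int64(234), np.int64(165), np.int64(104)), (100, np.int64(234), np.int64(165), np.int64(104)), (108, np.int64(234), np.int64(165), np.int64(105)), (116, np.int64(234), np.int64(164), np.int64(105))]
[0.611  0.295  0.1307]
W1 low rot [ 0.1 -0.2  0.5] shift [ -1.8  -0.9 131.7]
```

Emit:
{"fn": "carry_out", "kwargs": {
  "motion": [0,0,0,-1,2,40,60,0,0,0,-1,2,80,60,0,0,0,-1,2,110,60,0,0,0,-1,2,126,60,0,0,0,-1,2,131.5,60,0,0,0,-1,2,131.5,60,0,0,0,-1,2,131.5,20,0,0,0,-1,2,131.5,20,0,0,0,-1,2,131.5,20,0,0,0,-1,2,131.5,20,0,0,0,-1,2,131.5,20,0,0,0,-1,2,131.5,20,0,0,0,-1,2,131.5,20,0,0,0,-1,2,124,20,0,0,0,-1,2,95,20,0,0,0,-1,2,55,20,0,0,0,-1,2,10,20,0,0,0,-1,2,-30,20,0,0,0,-1,2,-50,20,0,0,0,-1,2,-50,20]
}}

```text
clock: 52.3
ee_pos: [0.6163, 0.296, 0.1848]
tool_rot: [0.001, 0.34, 0.941, 0.004]
ft_force: [1.0, 0.3, -0.4]
finger_gap: 0.0308
gripper_force: 62.2
```

Run:
```python
from h import *
print(sense()['q'],sense()['ee_pos'],sense()['finger_gap'])
go('way',0,90,(.48,.30,.18))
go('box',0,90,(.455,.411,.18))
o=cv2.imread('pics/top12.png'); n=camera('top')[:,:,::-1]; cv2.imwrite('pics/top13.png',n)
m=((n[:,:,2].astype(int)-n[:,:,1])>42)&(n[:,:,0]<90); b=m[243:300,150:205]; cols=b.sum(0); print('box wedge columns',[(150+i,int(v)) for i,v in enumerate(cols) if v>5])
```

```text
[0.3515 0.3999 0.0457 1.2103 0.0043 1.0448] [0.6163 0.296  0.1848] 0.03082612142095035
way rot [  0.4   0.1 -39.7] shift [107.4 -84.1   4.2]
box rot [  0.4   0.1 -39.7] shift [197.5 -14.7   4.8]
box wedge columns []
```

Emit:
{"fn": "carry_out", "kwargs": {
  "motion": [0,0,0,20,-15,0,20,0,0,0,45,-35,0,20,0,0,-7,70,-55,0,20,0,0,-14,95,-72,0,20,0,0,-21,115,-75,0,20,0,0,-28,140,-65,0,20,0,0,-35,165,-45,0,20,0,0,-39.7,185,-25,0,20,0,0,-39.7,197,-15,0,20,0,0,-39.7,197,-15,0,20,0,0,-39.7,197,-15,0,20,0,0,-39.7,197,-15,0,20]
}}

```text
clock: 53.55
ee_pos: [0.4523, 0.4081, 0.1797]
tool_rot: [-0.003, 0.001, 1.0, 0.001]
ft_force: [-0.4, -1.0, -0.8]
finger_gap: 0.0308
gripper_force: 62.2
```

Run:
```python
from h import *
print(sense()['ee_pos'],sense()['finger_gap'])
go('box',0,90,(.455,.411,.06))
```

```text
[0.4523 0.4081 0.1797] 0.03079411686511819
box rot [ 0.1 -0.3 -0.1] shift [ -3.3   2.7 119.6]
```

Emit:
{"fn": "carry_out", "kwargs": {
  "motion": [0,0,0,-3,2.5,40,20,0,0,0,-3,2.5,75,20,0,0,0,-3,2.5,100,20,0,0,0,-3,2.5,115,20,0,0,0,-3,2.5,119,20,0,0,0,-3,2.5,119,20,0,0,0,-3,2.5,119,50,0,0,0,-3,2.5,119,50,0,0,0,-3,2.5,119,50,0,0,0,-3,2.5,119,50,0,0,0,-3,2.5,119,50,0,0,0,-3,2.5,90,50,0,0,0,-3,2.5,50,50,0,0,0,-3,0,10,50,0,0,0,0,-40,-20,50,0,0,0,0,-85,-20,50,0,0,0,0,-130,-20,50,0,0,0,0,-175,-20,50,0,0,0,0,-220,-20,50,0,0,0,0,-260,-20,50]
}}

```text
clock: 55.55
ee_pos: [0.4521, 0.1475, 0.1998]
tool_rot: [-0.002, 0.0, 1.0, 0.001]
ft_force: [-0.1, -0.4, -0.5]
finger_gap: 0.0501
gripper_force: 0.0
```

Run:
```python
from h import *
o=camera('top');s=camera('side');cv2.imwrite('pics/top14.png',o[:,:,::-1]);cv2.imwrite('pics/side14.png',s[:,:,::-1])
def ref(n): return np.ascontiguousarray(cv2.imread(n)[:,:,::-1])
# reddishness R/G ratio profile across box, wedge ratio ~1.45+, floor ~1.3
x=cv2.GaussianBlur(o,(0,0),1).astype(float); ratio=x[:,:,0]/x[:,:,1]
for r in (262,270,278): print(r,[f'{ratio[r,c]:.2f}' for c in range(150,206,3)])
m=(ratio>1.40)[246:298,152:202].astype(np.uint8)
n,_,st,ce=cv2.connectedComponentsWithStats(m)
for k in range(1,n):
    if st[k,4]>60: c=ce[k]+(152,246); print(st[k],c,onplane('top',c,.025)[:2])
# wedge spots now bare?
print('W spots ratio',[ratio[p[1]-3:p[1]+4,p[0]-3:p[0]+4].mean().round(2) for p in [(230,210),(470,211),(520,280)]])
d=cv2.absdiff(s,ref('pics/side10.png')).max(2); print('tools side diff',d[150:240,235:335].mean(), 'ref',d[60:100,100:200].mean())
```

```text
262 ['1.21', '1.21', '1.20', '1.22', '1.34', '1.45', '1.47', '1.48', '1.46', '1.45', '1.47', '1.46', '1.45', '1.47', '1.47', '1.46', '1.43', '1.23', '1.20']
270 ['1.20', '1.21', '1.21', '1.28', '1.45', '1.46', '1.46', '1.47', '1.45', '1.46', '1.46', '1.45', '1.45', '1.49', '1.46', '1.47', '1.39', '1.21', '1.21']
278 ['1.20', '1.20', '1.23', '1.42', '1.47', '1.46', '1.46', '1.46', '1.46', '1.47', '1.46', '1.46', '1.46', '1.46', '1.46', '1.45', '1.30', '1.20', '1.22']
[   5    5   43   40 1403] [179.0991 270.9187] [0.4558 0.4094]
W spots ratio [np.float64(1.32), np.float64(1.33), np.float64(1.32)]
tools side diff 25.120666666666665 ref 1.9025
```

Emit:
{"fn": "carry_out", "kwargs": {
  "motion": [0,0,0,0,-45,0,50,0,0,0,0,-90,0,50,0,0,0,0,-135,0,50,0,0,0,0,-180,0,50,0,0,0,0,-225,0,50,0,0,0,0,-270,0,50,0,0,0,0,-315,0,50,0,0,0,0,-360,0,50,0,0,0,0,-405,0,50,0,0,0,0,-450,0,50,0,0,0,0,-500,0,50,0,0,0,0,-500,0,50,0,0,0,0,-500,0,50]
}}

```text
clock: 56.95
ee_pos: [0.4525, -0.3512, 0.1977]
tool_rot: [-0.002, 0.001, 1.0, 0.002]
ft_force: [0.7, 0.5, 0.3]
finger_gap: 0.05
gripper_force: 0.0
```

Run:
```python
from h import *
s=camera('side');o=camera('top');cv2.imwrite('pics/side15.png',s[:,:,::-1]);cv2.imwrite('pics/top15.png',o[:,:,::-1])
ref=np.ascontiguousarray(cv2.imread('pics/side10.png')[:,:,::-1])
d=cv2.absdiff(s,ref).max(2)
for n,H in dict(p=(.662,.164),h1=(.653,.0846),h2=(.6441,.0051),h3=(.6352,-.0743),h4=(.6263,-.1537)).items():
    u,v=map(int,proj('side',(*H,.14))); print(n,(u,v),d[v-12:v+12,u-8:u+8].mean())
print('mallet/brush/tin/panel',d[225:315,140:190].mean(),d[275:315,270:330].mean(),d[210:240,205:235].mean(),d[170:200,230:285].mean())
# side view: wedge colour in box
x=cv2.GaussianBlur(s,(0,0),1).astype(float);m=(x[:,:,0]/x[:,:,1]>1.4)[300:395,190:305]
print('side box wedge px',m.sum(),np.argwhere(m).min(0)+(300,190),np.argwhere(m).max(0)+(300,190), sense()['ft_force'],sense()['ee_pos'])
```

```text
p (245, 211) 2.7760416666666665
h1 (267, 195) 5.684895833333333
h2 (288, 181) 3.1875
h3 (307, 168) 24.817708333333332
h4 (325, 156) 3.8671875
mallet/brush/tin/panel 2.8904444444444444 15.744583333333333 2.9044444444444446 3.6357575757575757
side box wedge px 1539 [326 223] [376 280] [0.0108 0.2791 0.5045] [ 0.4523 -0.3494  0.1978]
```

Run:
```python
from h import *
for f in ('side10','side15'):
    hsv=cv2.cvtColor(cv2.imread(f'pics/{f}.png'),cv2.COLOR_BGR2HSV)
    m=cv2.inRange(hsv,(15,130,90),(32,255,255))[140:225,235:340]
    n,_,st,ce=cv2.connectedComponentsWithStats(m)
    print(f,[(ce[k]+(235,140)).round(1).tolist()+[int(st[k,4])] for k in range(1,n) if st[k,4]>8])
for H in [(.662,.164),(.653,.0846),(.6441,.0051),(.6352,-.0743),(.6263,-.1537)]: print(np.round(proj('side',(*H,.138)),1))
a=cv2.imread('pics/side10.png');b=cv2.imread('pics/side15.png');print(a[160:190:6,307].tolist(),b[160:190:6,307].tolist())
```

```text
side10 [[324.1, 156.4, 34], [305.8, 167.6, 31], [286.1, 180.7, 34], [264.9, 195.8, 49], [243.8, 210.8, 51]]
side15 [[323.7, 156.1, 35], [301.1, 167.9, 30], [286.1, 180.7, 35], [265.3, 195.9, 48], [243.7, 210.7, 50]]
[245.2 211.8]
[267.7 196.6]
[288.5 182.5]
[307.8 169.3]
[325.9 157.1]
[[58, 69, 79], [64, 99, 123], [105, 145, 175], [82, 110, 133], [79, 110, 132]] [[74, 108, 140], [73, 105, 137], [78, 109, 142], [71, 99, 118], [83, 113, 135]]
```

Every ferrule is at its home height. C only leans about 5 px (about 10 mm at the ferrule), well inside the limit. I hand in.

```bash
python3 -c "
from bench import *
print(finish_job())"
```

```text
the job is handed in; nothing more can be done
None
```

I put all four carving tools in the block and then dropped all three wedges in the box, and handed the job in at about 57 s; the pale tool in the second hole from the right leans slightly but within the limit, and no verdict came back.

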